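# Set a board against the fence and flip stop for a crosscut

### The arm

A 6-joint arm with a two-finger parallel gripper is mounted at the origin on the work surface. World frame = base frame: x ahead of the robot, y to its left, z up, the work surface at z = 0. Lengths are in mm, angles in degrees, forces in N, time in s.
With the tool pointing down it reaches from about 325 to 775 mm from the base axis. Payload 5.5 kg.
Tool frame: the origin (TCP) lies on the centre line of the jaws, within the pads' length; the fingertips stand 14 mm ahead of it and the grasp point (between the pads) lies 5 mm behind it (ctrl.tip_extent is the distance from the TCP to the fingertips, in mm); z points along the fingers, y is the direction in which the jaws open and shut (so a half turn about z gives the same grasp; the last joint's range is limited). The gripper opens to 85 mm and grips with 20 to 120 N. Pads are 22 mm wide; open, the fingers measure 114 mm over their backs; the gripper's body (76 mm by 85 mm) begins 54 mm behind the grasp point. The pads swing forward as they close: fully open they stand 13 mm farther back than shut.
Start: joints at [-80.197, 5.22, 70.514, -0, 104.267, -3.249], TCP at [135.499, -584.514, 245.275] pointing down, gripper open.
Joint ranges: [-164.24, 164.24], [-49.07, 125.15], [9.68, 141.18], [-86.29, 266.29], [3.28, 154.24], [-151.56, 151.56]. Speed limits (degrees/s): [147.25, 147.25, 172.46, 180, 180, 180].

### API

Orientations are given as a 3x3 rotation matrix whose columns are the frame's x, y, z axes.
In Python, from station import ctrl gives the robot as it stands.
- The arm moves only by the shell command python3 -m pendant 'ROWS' [FORCE]. ROWS is JSON, a list of rows, each a list of 3 entries, a list of its own where there are three numbers: the shift along the tool's x, y, z normalised to -1 to 1, where 1 is 0.15 m, then the turn, a rotation vector about the tool's x, y, z normalised to -1 to 1, where 1 is 90 degrees, then the gripper's target within -1 to 1 (shut at 1, half-way at 0, fully open at -1). A call has exactly 5 rows; each row is the pose to reach, as a shift and turn from the pose commanded when the call began, along the tool's axes at that moment; what a row does not reach only later rows make up. A row lasts 1/12 s, in which the tool goes at most 41.7 mm and 7.16 degrees, less where a joint would pass 70% of its speed; a pose out of reach is approached as far as the arm can. A call with a number of a shift or a turn outside -1 to 1 is refused whole. A call with a gripper value outside its range is refused whole. The fingers move at their own pace and stop on an object; FORCE is the grip in N (left out, the last holds). Time passes only in rows, so rows that repeat a pose let the fingers close, or fill a call up. It gives the time, the measured TCP pose, the force and the opening at its end, in the units of the state.
- ctrl.state(): the state, without advancing time (a new reading comes with each control period).
- ctrl.snapshot(name): name is "scene" or "side" or "wrist"; returns (picture, depth): 400x640x3 uint8, red, green, blue; 400x640 float32, mm along the optical axis (not along the pixel's ray), 0 where there is no reading.
- ctrl.calibration(name): a dict with "camera_matrix" (3x3 intrinsics, pixels), "world_from_camera" (4x4, takes a point from camera to world coordinates). Camera axes: x right, y up, looking along -z (the intrinsics and any distortion apply to the point x, -y, -z); pixel columns grow to the right and rows downward; lengths in mm; the calibration is good to about 2 mm. A picture is of the moment at which its call begins: read the wrist's pose just before it. calibration takes no time and is no camera call; for the wrist camera it gives the pose at the moment of the call.
- ctrl.job_done(): hands the job in, once; it reports no verdict.
The state is a dict: "clock": time; "joint_positions": joint angles; "joint_velocities": joint speeds; "tau": joint torques, N m; "tcp_pos": TCP position; "ee_rot": TCP orientation; "ft_force": force on the tool from outside, world axes, zero at the start; "wrist_torque": the same for the moment, N m; "finger_gap": finger opening in mm.
Only numpy, scipy, OpenCV 4.12 (cv2) and the standard library are available. Lean on these libraries where they do the work, as an engineer would, in place of code of your own. Each camera call takes 0.05 s, during which the arm holds its last target.

### The job

Set the board up for sawing to length: flip down the length stop that is farther from the saw slot, by pressing its raised arm all the way down, then push the board flat against the fence and slide it along the fence until its end butts against that stop. Do it all by pushing with the fingertips, without picking the board up or tipping it. Leave the other stop flipped up, and do not disturb the tools, the offcut and the other things lying about.

Things in the scene. Friction and masses are not known exactly. Their poses are not given: they have to be found in the camera images.
- jig: Sawing jig fixed to the bench; place and yaw differ each time. Grey-faced plywood base 300 x 640 x 18 mm (x, y, z). Origin: centre of its underside; +x points away from the robot to the fence, +y left along the fence. The board slides on its top, z = 18 mm. The fence, a bar 30 mm thick, runs the full length: working face at x = +70 mm looking to -x, top at z = 63 mm.
- far_stop: Carriage of the length stop farther from the saw slot (180 to 260 mm left of it), clamped on the fence; it does not slide. Axes as the jig's. Origin: on the fence top, mid-thickness, so the fence face is at x = -15 mm. Its arm, a slick grey plastic plate 12 mm thick (y = -6 to 6 mm), turns on the point far_pivot. The board's end butts against the right side of its foot, y = -6 mm.
- far_arm (a joint): Angle of the far stop's arm, rad: 0 = fully down on its end stop, growing as it swings up and back, limit 2.4. Starts raised at 1.6 to 1.9, its foot sticking out forward (-x) like a cap's peak. The stiff hinge stays where it is left; 2 to 5 N turns it. Pressing straight down onto the raised arm, 30 to 40 mm on the -x side of the pivot, swings it all the way.
- far_corner (a point): Rounded bend (radius 12 mm) of the far arm, mid-thickness, where the foot's front face begins: 40 mm before and 27 mm below the pivot when the arm is down; it turns with the arm. The foot's front face runs 27 mm on from here, down when the arm is down, forward and about level when raised. The raised arm's highest point is about 115 to 135 mm above the bench.
- far_pivot (a point): Pivot of the far arm, mid-thickness: 75 mm above the bench, 15 mm behind the fence face. When down, the arm slopes at 45 degrees from its 19 mm hub here, its upper side from 12 mm before and 6 mm above the pivot down to the bend; its foot, 23 mm wide (17 to 40 mm before the pivot), hangs before the fence face to 3 mm above the jig base.
- saw_slot (a point): The saw slot at the fence's face, half-way up: a 3 mm gap through the fence with a black kerf line across the base. Left of it (+y) the fence is aluminium with T-slots and carries the two length stops; right of it the fence is dark hardwood.
- near_stop: Carriage of the other length stop, the one nearer the saw slot (60 to 110 mm left of it): the same part and the same frame as far_stop. The board passes below its raised arm.
- near_arm (a joint): Angle of the near stop's arm, the same part and meaning as far_arm. Starts raised at 1.6 to 1.9 and must stay raised.
- board: The board to be set: plain hardwood, 80 x 300 x 22 mm (x, y, z), 0.27 to 0.47 kg (2 to 4 N slides it), loose, lying flat on the jig base in front of the fence, its middle 45 to 65 mm clear of it, yawed up to about 0.2 rad. Origin: centre of its underside; +x towards the fence, +y towards the stops. Its left end has to be slid 35 to 175 mm to reach the far stop.
- board_left (a point): Corner of the board on its fence side at its left (+y) end, half-way up: 40, 150, 11 mm from the board's origin along its x, y, z.
- board_right (a point): The same at the right (-y) end of the board's fence side: 40, -150, 11 mm.
- offcut: Loose offcut 80 x 45 x 22 mm lying on the jig base to the left of the far stop; not to be moved. Origin: centre of underside.
- pencil: Flat carpenter's pencil, 14 x 8 x 175 mm, lying on the jig base at the front left; not to be moved. Origin near its middle, its length along its x.
- saw: Tenon saw lying flat on the bench, front right of the jig, about 370 x 110 x 22 mm; not to be moved. Origin on its underside; blade towards its +x.
- square: Try square lying on the bench, front left of the jig: stock 115 mm along x, blade 170 mm along y, 14 mm high; not to be moved. Origin: centre of the stock's underside.
- chisel: Chisel lying on the bench, left of the jig, 250 mm along its x, 26 mm high; not to be moved.
- mallet: Turned carver's mallet standing on its head on the bench, right of the jig: 92 mm in diameter, 232 mm high; not to be moved. Origin: centre of its underside.
- glue: Glue bottle standing on the bench, left of the jig: 62 mm in diameter, 190 mm high; not to be moved. Origin: centre of its underside.

How it is judged:
By the outcome, as a careful person would: the job done as asked, in the order asked, and still so for the second after the job is handed in, with the robot touching nothing.
It also fails if it takes over 69 s, if anything falls off the work surface, if the arm or the gripper's body presses on something with over 40 N, if the wrist force passes 120 N, or if a joint passes its speed limit or range.

## Working session

There is one attempt and no reset: what is moved stays moved. The work goes in short steps, Python scripts to look and compute and a shell command to move; the robot and the scene stay as the last step left them, time stands still between calls to the robot, and variables do not carry over. Pictures are saved under pics/ and viewed, and the job is handed in when it is done.

```bash
ls; mkdir -p pics
cat > h.py <<'E'
import numpy as np, cv2
from station import ctrl
def snap(n,f):
    c=ctrl.calibration(n); im,d=ctrl.snapshot(n)
    cv2.imwrite('pics/%s.png'%f,im[:,:,::-1]); np.savez('pics/%s.npz'%f,im=im,d=d,K=c['camera_matrix'],T=c['world_from_camera'],**({'dist':c['distortion']} if 'distortion' in c else {}))
    return im,d,c
def load(f):
    z=np.load('pics/%s.npz'%f); return z['im'],z['d'],z['K'],z['T']
def pts(f):
    im,d,K,T=load(f); K=np.array(K);T=np.array(T)
    v,u=np.mgrid[0:d.shape[0],0:d.shape[1]]
    x=(u-K[0,2])/K[0,0]*d; y=-(v-K[1,2])/K[1,1]*d
    P=np.stack([x,y,-d,np.ones_like(d)],-1)@T.T
    P=P[...,:3]; P[d<=0]=np.nan
    return P
def ray(f,u,v,z):
    im,d,K,T=load(f)
    r=T[:3,:3]@np.array([(u-K[0,2])/K[0,0],-(v-K[1,2])/K[1,1],-1.]); o=T[:3,3]
    return o+r*(z-o[2])/r[2]
E
python3 - <<'E'
from h import *
for n in ['scene','side','wrist']:
    im,d,c=snap(n,n+'0'); print(n,c, (d>0).mean())
s=ctrl.state();print(s)
E
```

```text
pics
scene {'camera_matrix': array([[466.62951849,   0.        , 318.34662212],
       [  0.        , 466.62951849, 203.22238903],
       [  0.        ,   0.        ,   1.        ]]), 'world_from_camera': array([[ 8.21190058e-01, -4.80398366e-01,  3.08000485e-01,
         9.25724696e+02],
       [ 5.70624908e-01,  6.96795426e-01, -4.34584111e-01,
        -6.72223427e+02],
       [-5.83983241e-03,  5.32628899e-01,  8.46328749e-01,
         1.38697344e+03],
       [ 0.00000000e+00,  0.00000000e+00,  0.00000000e+00,
         1.00000000e+00]])} 0.9959296875
side {'camera_matrix': array([[372.45876511,   0.        , 317.71064143],
       [  0.        , 372.45876511, 197.99939592],
       [  0.        ,   0.        ,   1.        ]]), 'world_from_camera': array([[-9.28486341e-01,  2.59469235e-01, -2.65685585e-01,
         6.25728889e+01],
       [-3.71015541e-01, -6.79207007e-01,  6.33265592e-01,
         8.70623876e+02],
       [-1.61425721e-02,  6.86551934e-01,  7.26901547e-01,
         1.07926637e+03],
       [ 0.00000000e+00,  0.00000000e+00,  0.00000000e+00,
         1.00000000e+00]])}
[... 676 characters left out ...]
-04,
        1.04264494e+02, -3.24788308e+00]), 'joint_velocities': array([-0.08580179, -0.1906841 , -0.25815682, -0.0525479 , -0.08585441,
        0.011735  ]), 'tau': array([ 1.00451991e-03, -4.59369242e+01, -4.18525958e+01, -9.92464538e-05,
        9.56093310e-03,  6.63583663e-06]), 'tcp_pos': array([ 135.49242485, -584.31470964,  244.37507726]), 'ee_rot': array([[ 9.74159480e-01,  2.25861112e-01, -2.57166004e-04],
       [ 2.25861242e-01, -9.74158329e-01,  1.49993023e-03],
       [ 8.82555048e-05, -1.51925508e-03, -9.99998842e-01]]), 'ft_force': array([ 0.31438   ,  0.09571687, -0.13578783]), 'wrist_torque': array([-0.01282968, -0.03500696, -0.01325057]), 'finger_gap': 85.42832026797778}
```

View pics/scene0.png

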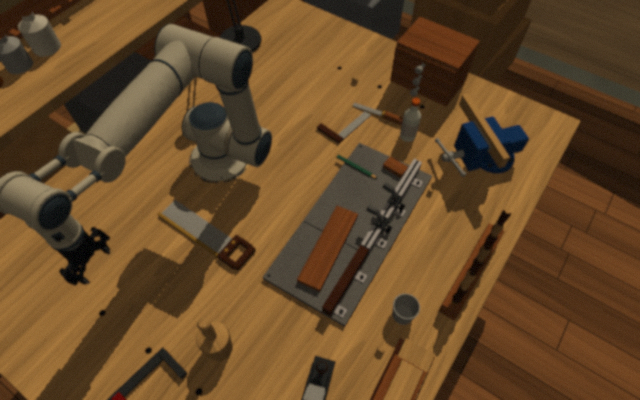

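View pics/side0.png

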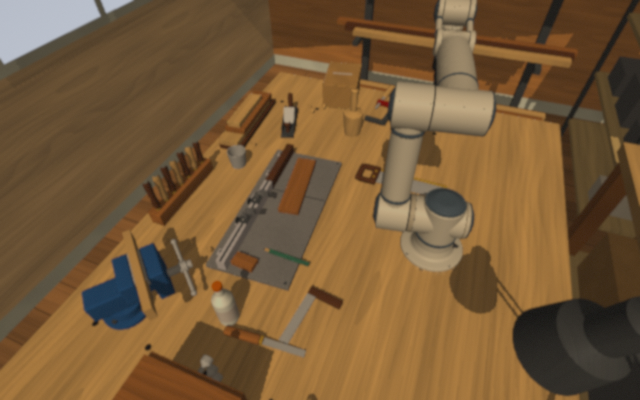

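The scene view shows the jig around px (350,235), with the board at (330,248), two raised stops near (375,220) and (395,190), the offcut at (395,167) and the pencil at (355,167). Next I'll build crops and rectified maps from depth.

Run:
```python
from h import *
im,d,K,T=load('scene0'); P=pts('scene0')
c=im[130:330,250:450]; cv2.imwrite('pics/sc_crop.png',cv2.resize(c,(800,600),interpolation=cv2.INTER_CUBIC)[:,:,::-1])
im2=load('side0')[0]; c=im2[130:300,190:360]; cv2.imwrite('pics/si_crop.png',cv2.resize(c,(600,600),interpolation=cv2.INTER_CUBIC)[:,:,::-1])
# height map
for f in ['scene0','side0']:
    Q=pts(f)[130:330,190:450].reshape(-1,3); Q=Q[~np.isnan(Q).any(1)]
    print(f,Q.min(0),Q.max(0),np.percentile(Q[:,2],[5,25,50,75,95]))
    print(np.histogram(Q[:,2],bins=np.arange(-10,150,5)))
```

```text
scene0 [-144.84807261 -553.9895333   -15.65892188] [997.65220376 613.01996301 294.87388678] [-5.45626732 -1.6782704   2.22959761 17.85692333 94.72658391]
(array([ 3230, 15956, 10582,  1974,  3405,  5987,  2145,   365,   413,
        1428,   907,   196,   162,   537,  1029,   364,   143,   101,
          65,    61,    74,    51,    47,    56,   131,    95,    49,
          28,    39,    48,    48]), array([-10,  -5,   0,   5,  10,  15,  20,  25,  30,  35,  40,  45,  50,
        55,  60,  65,  70,  75,  80,  85,  90,  95, 100, 105, 110, 115,
       120, 125, 130, 135, 140, 145]))
side0 [ -106.74812788 -1162.60135854  -766.16726677] [1878.14037278  571.6045572   501.92781768] [ -2.60396504   0.28623297   3.08004006  21.09390277 234.85856322]
(array([  204, 10785, 18171,  1951,  1293,  4946,  2485,   542,   309,
         749,  1069,   340,   347,   280,   772,   442,   155,    95,
          90,   109,    81,    78,    87,    90,    89,   112,   124,
         116,   108,   119,    99]), array([-10,  -5,   0,   5,  10,  15,  20,  25,  30,  35,  40,  45,  50,
        55,  60,  65,  70,  75,  80,  85,  90,  95, 100, 105, 110, 115,
       120, 125, 130, 135, 140, 145]))
```

View pics/sc_crop.png

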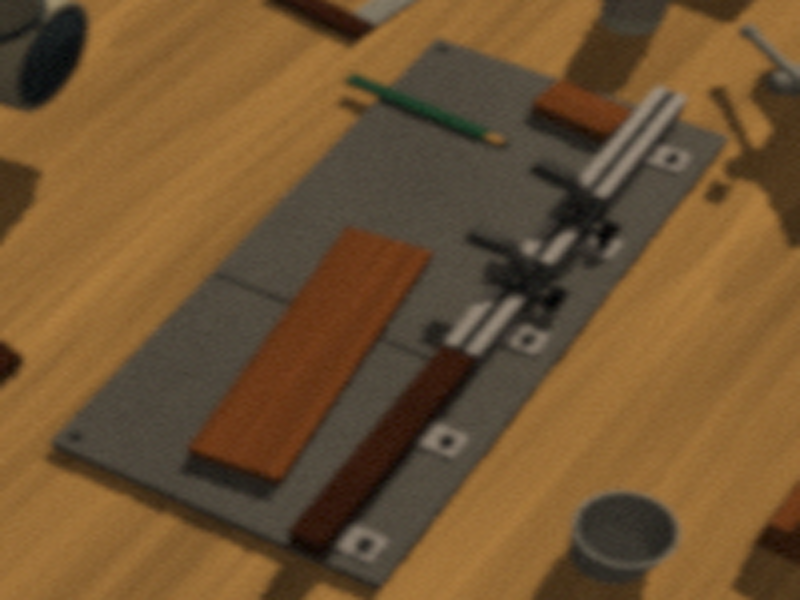

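View pics/si_crop.png

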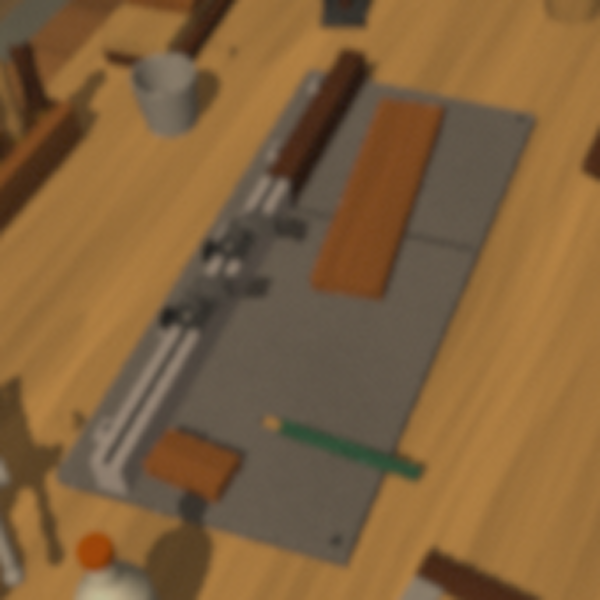

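Run:
```python
from h import *
for f,x0,x1,y0,y1 in [('scene0',250,450,130,330),('side0',190,360,130,300)]:
    im,d,K,T=load(f); P=pts(f)
    hsv=cv2.cvtColor(im,cv2.COLOR_RGB2HSV)
    roi=np.zeros(d.shape,bool); roi[y0:y1,x0:x1]=True
    # grey jig base: low saturation
    for (u,v) in ([(320,250),(300,280),(352,290),(395,166)] if f=='scene0' else [(297,180),(290,240),(262,200),(240,262)]):
        print(f,u,v,im[v,u],hsv[v,u],P[v,u].round(1))
    m=((hsv[...,1]>130)&(hsv[...,0]<12)&roi&(hsv[...,2]>60)).astype(np.uint8)
    n,l,st,ce=cv2.connectedComponentsWithStats(m)
    for i in range(1,n):
        if st[i,4]<60: continue
        vv,uu=np.nonzero(l==i)
        zz=np.nanmedian(P[vv,uu,2]); 
        if zz>80: continue
        c=max(cv2.findContours((l==i).astype(np.uint8),0,cv2.CHAIN_APPROX_NONE)[0],key=len)[:,0]
        W=np.array([ray(f,u,v,40)[:2] for u,v in c],np.float32)
        r=cv2.minAreaRect(W); print(f,st[i],'z',zz,r)
        ax=ce[i]; print(cv2.boxPoints(r).round(0).tolist())
    # fence top points
    z=P[...,2]
    s=roi&(z>58)&(z<70)&(hsv[...,2]<400)
    Q=P[s]; Q=Q[(Q[:,0]>350)&(Q[:,0]<800)]
    vx=cv2.fitLine(Q[:,:2].astype(np.float32),cv2.DIST_HUBER,0,0.01,0.01).ravel(); print('fence',vx,len(Q))
```

```text
scene0 320 250 [106  58  26] [ 12 192 106] [ 541.9 -124.4   42.9]
scene0 300 280 [88 48 15] [ 14 212  88] [ 549.1 -243.4   41. ]
scene0 352 290 [78 72 59] [21 62 78] [ 695.  -171.2   18.1]
scene0 395 166 [100  53  21] [ 12 201 100] [571.1 307.1  37.2]
fence [ 5.8861144e-02 -9.9826616e-01  6.5518329e+02 -1.4697104e+00] 1530
side0 297 180 [123  72  32] [ 13 189 123] [558.1 -99.1  38.4]
side0 290 240 [96 85 72] [16 64 96] [465.  173.6  21.3]
side0 262 200 [77 68 61] [13 53 77] [635.   55.5  45.5]
side0 240 262 [128  75  34] [ 13 187 128] [574.9 328.3  40. ]
side0 [267 149  23  31 163] z 64.28226154485321 ((671.5870361328125, -162.14117431640625), (26.030916213989258, 201.824951171875), 3.520049810409546)
[[652.0, -62.0], [665.0, -264.0], [691.0, -262.0], [678.0, -61.0]]
side0 [310 289  25  11 111] z 14.818312127679746 ((278.2474060058594, 343.3968200683594), (20.997638702392578, 78.77368927001953), 85.00288391113281)
[[238.0, 336.0], [317.0, 330.0], [318.0, 350.0], [240.0, 357.0]]
fence [ 5.8019895e-02 -9.9831545e-01  6.4555536e+02  9.4477882e+01] 948
```

Run:
```python
from h import *
yaw=0.0583; R=np.array([[np.cos(yaw),-np.sin(yaw)],[np.sin(yaw),np.cos(yaw)]])
for f,x0,x1,y0,y1 in [('scene0',250,450,130,330),('side0',190,360,130,300)]:
    im,d,K,T=load(f); P=pts(f); J=P.copy(); J[...,:2]=P[...,:2]@R   # jig-aligned coords (rot only)
    hsv=cv2.cvtColor(im,cv2.COLOR_RGB2HSV)
    roi=np.zeros(d.shape,bool); roi[y0:y1,x0:x1]=True
    m=((hsv[...,1]>150)&(hsv[...,0]<16)&roi&(P[...,2]>25)&(P[...,2]<50)&(J[...,0]<645)).astype(np.uint8)
    n,l,st,ce=cv2.connectedComponentsWithStats(m)
    for i in range(1,n):
        if st[i,4]<60: continue
        c=max(cv2.findContours((l==i).astype(np.uint8),0,cv2.CHAIN_APPROX_NONE)[0],key=len)[:,0]
        W=np.array([ray(f,u,v,40)[:2]@R for u,v in c],np.float32)
        r=cv2.minAreaRect(W); print(f,st[i],'jigalign',r,cv2.boxPoints(r).round(0).tolist())
    g=roi&(hsv[...,1]<95)&(J[...,2]>8)&(J[...,2]<26)&(J[...,0]<640)
    Q=J[g]; print('base',np.percentile(Q[:,0],[1,50,99]),np.percentile(Q[:,1],[1,50,99]),np.median(Q[:,2]))
    t=roi&(J[...,2]>59)&(J[...,2]<68)&(J[...,0]>600)&(J[...,0]<720)
    Q=J[t];print('fence',np.percentile(Q[:,0],[3,10,50,90,97]),np.percentile(Q[:,1],[1,99]),np.median(Q[:,2]))
    t=roi&(J[...,2]>85)&(J[...,2]<150)&(J[...,0]>540)&(J[...,0]<720)&(J[...,1]<300)
    mm=t.astype(np.uint8); n,l,st,ce=cv2.connectedComponentsWithStats(mm)
    for i in range(1,n):
        if st[i,4]<8: continue
        Q=J[l==i]; print('tall',st[i],Q.min(0).round(1),Q.max(0).round(1),np.median(Q,0).round(1))
```

```text
scene0 [384 157  23  20 254] jigalign ((588.0889892578125, 269.4143371582031), (56.11873245239258, 79.00820922851562), 82.35704040527344) [[545.0, 247.0], [624.0, 236.0], [631.0, 292.0], [553.0, 302.0]]
scene0 [ 298  206   59   85 2075] jigalign ((547.8939208984375, -127.48783874511719), (80.70227813720703, 303.34710693359375), 6.0414886474609375) [[492.0, 19.0], [524.0, -283.0], [604.0, -274.0], [572.0, 28.0]]
base [420.97908923 501.47688794 627.15918146] [-318.54261976  -11.83033983  314.62197078] 16.700021066357976
fence [638.5434908  640.96176858 654.10870582 666.72464177 670.04694851] [-316.69756873  433.78909215] 62.529161208651885
tall [382 183  17  14 104] [605.8 115.8  86.1] [661.  136.4 126.8] [632.4 123.8 111.9]
tall [366 205  18  16 113] [600.8  15.2  85.4] [659.4  35.5 122.6] [627.8  23.1 108.4]
side0 [ 279  159   36   55 1056] jigalign ((541.8370971679688, -110.06230163574219), (78.91383361816406, 308.3156433105469), 6.27827787399292) [[486.0, 39.0], [519.0, -268.0], [598.0, -259.0], [564.0, 47.0]]
side0 [231 252  27  19 311] jigalign ((582.4718627929688, 285.92254638671875), (50.66343688964844, 82.3846664428711), 83.63397216796875) [[539.0, 265.0], [621.0, 256.0], [626.0, 307.0], [544.0, 316.0]]
base [414.9114964  500.20040473 636.69801238] [-299.02440699  110.96498925  324.37900992] 18.814813859928563
fence [634.79102188 636.99460752 649.98385108 664.48502727 667.70617183] [-304.10454036  450.4705399 ] 63.94459491619381
tall [254 189  16   8  83] [598.3  23.   85.6] [654.3  40.6 121.7] [619.3  36.1 109. ]
tall [241 207  15   9  89] [602.2 123.6  85.6] [658.1 140.1 130.8] [625.  136.5 114.4]
```

Run:
```python
from h import *
def proj(f,p):
    im,d,K,T=load(f); q=np.linalg.inv(T)@np.r_[p,1]; return K[0,0]*q[0]/-q[2]+K[0,2], K[1,2]-K[1,1]*q[1]/-q[2]
for f in ['scene0','side0']:
    im=load(f)[0].copy()
    im=cv2.resize(im,None,fx=4,fy=4,interpolation=cv2.INTER_CUBIC)
    s=[(135.5,-584.5,245),(135.5,-584.5,230),(0,0,0)]+[(90*np.cos(a),90*np.sin(a),0) for a in np.arange(0,6.28,.5)]
    for p in s:
        u,v=proj(f,p); print(p,u,v); cv2.circle(im,(int(4*u+2),int(4*v+2)),3,(255,0,0),-1)
    u,v=proj(f,(0,0,0)); u=int(u*4);v=int(v*4)
    cv2.imwrite('pics/base_%s.png'%f,im[max(0,v-250):v+250,max(0,u-300):u+300,::-1])
    if f=='scene0': cv2.imwrite('pics/grip.png',im[800:1300,100:600,::-1])
```

```text
(135.5, -584.5, 245) 96.92208155227115 265.8511077881696
(135.5, -584.5, 230) 99.18420691918968 268.1776369032885
(0, 0, 0) 220.1469773691885 156.7547583197556
(np.float64(90.0), np.float64(0.0), 0) 238.57889534433446 167.71408033664687
(np.float64(78.98243057013354), np.float64(43.14829847437827), 0) 243.75427152710785 158.71223104249464
(np.float64(48.62720752813258), np.float64(75.73238863271068), 0) 243.07479132143035 149.46830151581693
(np.float64(6.366348150093262), np.float64(89.7745487943649), 0) 236.914303762111 142.19175513224377
(np.float64(-37.45321528924282), np.float64(81.83676841431135), 0) 226.85603839149078 138.5053683152264
(np.float64(-72.10292539922403), np.float64(53.86249296935609), 0) 215.24479411980005 139.1911979007921
(np.float64(-89.09932469404009), np.float64(12.70080072538805), 0) 204.71958280935422 144.10318490462092
(np.float64(-84.28110185617167), np.float64(-31.570490492065787), 0) 197.74609567927888 152.1841950636283
(np.float64(-58.82792587772507), np.float64(-68.11222457771353), 0) 196.11516492686468 161.5980776409473
(np.float64(-18.97162194877017
[... 1177 characters left out ...]
p.float64(12.70080072538805), 0) 455.5693968733669 255.16763568006297
(np.float64(-84.28110185617167), np.float64(-31.570490492065787), 0) 455.8808219248673 245.03637876893697
(np.float64(-58.82792587772507), np.float64(-68.11222457771353), 0) 450.0263768193274 235.30128485989667
(np.float64(-18.971621948770174), np.float64(-87.97771058985873), 0) 439.73097163554235 228.1901756200034
(np.float64(25.52959669169036), np.float64(-86.30318471968246), 0) 427.4657210461569 225.14672496396852
(np.float64(63.7802796862134), np.float64(-63.49862930133527), 0) 415.90672753584016 226.73680397854451
(np.float64(86.41532579853293), np.float64(-25.147394837903327), 0) 407.56201539751623 232.65646612603342
```

View pics/base_scene0.png

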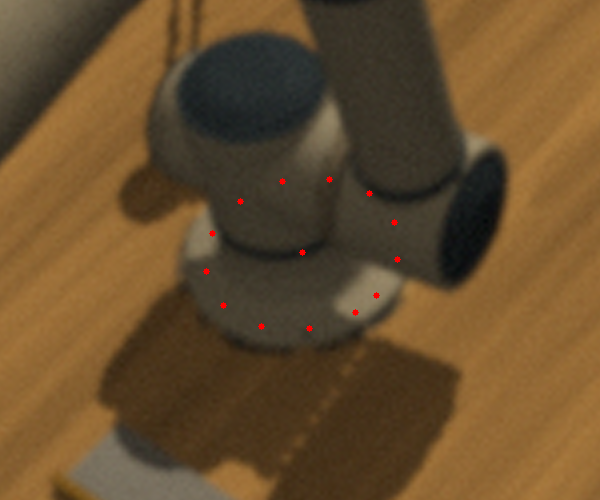

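View pics/base_side0.png

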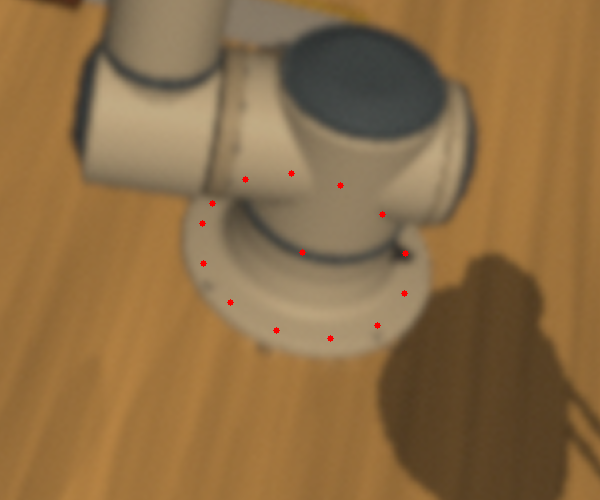

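View pics/grip.png

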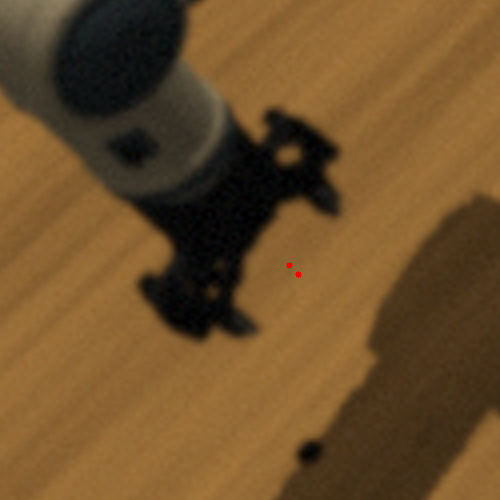

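View pics/wrist0.png

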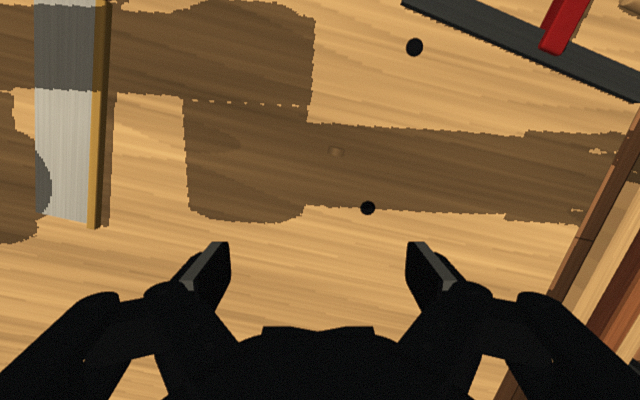

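Run:
```python
from h import *
for p in [(213,337),(205,320)]: print(ray('scene0',*p,40),pts('scene0')[p[1],p[0]])
print(ray('scene0',235,252,10),ctrl.tip_extent)
P=pts('scene0'); m=(P[...,2]>60)&(P[...,2]<260)&(P[...,1]<-250)&(P[...,0]>250); Q=P[m]; print(Q.min(0),Q.max(0))
```

```text
[ 445.54943934 -529.12217513   40.        ] [ 484.89960964 -540.84926548  150.38393455]
[ 392.48956534 -504.7846338    40.        ] [ 376.22326085 -499.67692384   -1.08934087]
[ 307.57419206 -275.12316263   10.        ] 14.0
[ 426.66729111 -583.42005621   60.00999523] [1002.69294425 -250.45651201  236.91017232]
```

```bash
python3 -m pendant '[[[0.9,-0.8,-0.5],[0,0,0],-1],[[0.9,-0.8,-0.5],[0,0,0],-1],[[0.9,-0.8,-0.5],[0,0,0],-1],[[0.9,-0.8,-0.5],[0,0,0],-1],[[0.9,-0.8,-0.5],[0,0,0],-1]]'
python3 -m pendant '[[[0.95,-0.85,0],[0,0,0],-1],[[0.95,-0.85,0],[0,0,0],-1],[[0.95,-0.85,0],[0,0,0],-1],[[0.95,-0.85,0],[0,0,0],-1],[[0.95,-0.85,0],[0,0,0],-1]]'
python3 -m pendant '[[[0.95,-0.85,0],[0,0,0],-1],[[0.95,-0.85,0],[0,0,0],-1],[[0.95,-0.85,0],[0,0,0],-1],[[0.95,-0.85,0],[0,0,0],-1],[[0.95,-0.85,0],[0,0,0],-1]]'
```

```text
clock: 0.57
tcp_pos: [241.2, -434.8, 322.1]
ee_rot: [[0.974, 0.227, 0.001], [0.227, -0.974, -0.001], [0.001, 0.001, -1.0]]
ft_force: [-0.2, -1.3, 0.8]
finger_gap: 85.4
clock: 0.98
tcp_pos: [351.4, -277.7, 320.4]
ee_rot: [[0.974, 0.228, 0.001], [0.228, -0.974, 0.001], [0.001, -0.0, -1.0]]
ft_force: [-0.1, -0.0, -0.7]
finger_gap: 85.2
clock: 1.4
tcp_pos: [461.3, -121.0, 319.9]
ee_rot: [[0.974, 0.228, 0.0], [0.228, -0.974, 0.001], [0.0, -0.001, -1.0]]
ft_force: [1.0, -0.6, 0.7]
finger_gap: 85.7
```

```bash
python3 -m pendant '[[[0.8,-0.85,0],[0,0,0.11],-1],[[0.8,-0.85,0],[0,0,0.11],-1],[[0.8,-0.85,0],[0,0,0.11],-1],[[0.8,-0.85,0],[0,0,0.11],-1],[[0.8,-0.85,0],[0,0,0.11],-1]]'
python3 -c "
from h import *
snap('wrist','w1'); print(ctrl.state()['tcp_pos'])"
```

```text
clock: 1.82
tcp_pos: [549.5, 31.5, 318.8]
ee_rot: [[0.998, 0.059, -0.002], [0.059, -0.998, 0.002], [-0.001, -0.002, -1.0]]
ft_force: [0.4, -0.5, 1.0]
finger_gap: 85.3
[549.52415082  31.52314684 318.48673464]
```

View pics/w1.png

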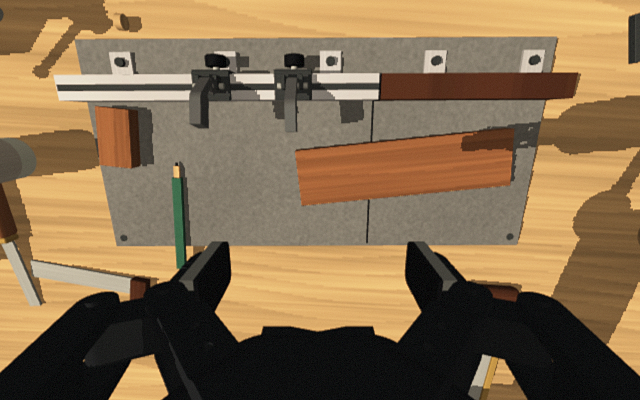

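The wrist view at w1 shows the whole jig:
- Board corners at about (296,151), (512,128), (513,184) and (302,206).
- Kerf from (372,101) to (367,243).
- Raised far arm with its foot end at (200,127), and near arm with its foot end at (291,131).
- Offcut at (118,137) and pencil at (178,215).

Run:
```python
from h import *
im,d,K,T=load('w1'); P=pts('w1')
c=im[30:220,70:390]; cv2.imwrite('pics/w1c.png',cv2.resize(c,None,fx=2.5,fy=2.5,interpolation=cv2.INTER_CUBIC)[:,:,::-1])
for n,u,v,z in [('slotbase',371,120,18),('slotbase2',367,240,18),('cornerBL',113,244,18),('BR',522,244,18),('TL',77,39,18),('TR',557,38,18),('b1',296,151,40),('b2',512,128,40),('b3',302,205,40),('b4',513,182,40)]:
    print(n,ray('w1',u,v,z).round(1),P[v,u].round(1))
# edges of fence top: scan columns
for u in [70,90,170,250,350,420,480,520]:
    col=P[60:115,u]; print(u,[(60+i,col[i,0].round(0),col[i,2].round(0)) for i in range(0,55,3)])
for u in [196,200,204,287,291,295]:
    print(u,[(v,P[v,u,0].round(0),P[v,u,1].round(0),P[v,u,2].round(0)) for v in range(66,136,3)])
```

```text
slotbase [613.4 -40.5  18. ] [613.4 -40.3  18.7]
slotbase2 [429.4 -54.2  18. ] [429.9 -53.9  19.3]
cornerBL [397.7 349.8  18. ] [387.9 364.   -1.3]
BR [ 437.6 -301.3   18. ] [ 430.6 -314.5    1.2]
TL [693.5 360.3  18. ] [693.6 361.1  17. ]
TR [ 732.8 -274.7   18. ] [ 7.376e+02 -2.873e+02  4.000e-01]
b1 [565.9  62.6  40. ] [565.9  62.6  40.2]
b2 [ 614.6 -228.6   40. ] [ 614.6 -228.8   39.7]
b3 [488.1  50.7  40. ] [481.5  51.5  18.9]
b4 [ 540.6 -247.8   40. ] [ 537.1 -261.2   20.6]
70 [(60, np.float64(669.0), np.float64(1.0)), (63, np.float64(665.0), np.float64(0.0)), (66, np.float64(661.0), np.float64(2.0)), (69, np.float64(657.0), np.float64(1.0)), (72, np.float64(653.0), np.float64(0.0)), (75, np.float64(645.0), np.float64(63.0)), (78, np.float64(641.0), np.float64(64.0)), (81, np.float64(638.0), np.float64(64.0)), (84, np.float64(634.0), np.float64(64.0)), (87, np.float64(630.0), np.float64(65.0)), (90, np.float64(627.0), np.float64(64.0)), (93, np.float64(623.0), np.float64(63.0)), (96, np.float64(620.0), np.float64(64.0)), (99, np.float64(616.0), np.float64(65.0)), (102, np.float
[... 14328 characters left out ...]
(114.0)), (105, np.float64(625.0), np.float64(61.0), np.float64(115.0)), (108, np.float64(622.0), np.float64(60.0), np.float64(116.0)), (111, np.float64(618.0), np.float64(60.0), np.float64(117.0)), (114, np.float64(615.0), np.float64(60.0), np.float64(118.0)), (117, np.float64(612.0), np.float64(60.0), np.float64(120.0)), (120, np.float64(609.0), np.float64(60.0), np.float64(118.0)), (123, np.float64(606.0), np.float64(60.0), np.float64(118.0)), (126, np.float64(603.0), np.float64(59.0), np.float64(119.0)), (129, np.float64(600.0), np.float64(59.0), np.float64(120.0)), (132, np.float64(590.0), np.float64(67.0), np.float64(19.0)), (135, np.float64(586.0), np.float64(66.0), np.float64(20.0))]
```

View pics/w1c.png

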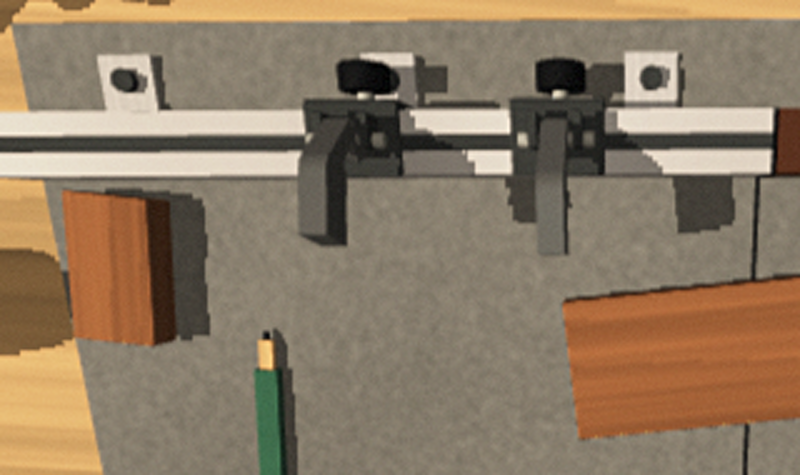

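The crop confirms the geometry: the far arm's top face is at about u 192–201, rows 95–125, and the near arm's is at u 285–297. I'll compute the jig frame, arm and board positions, and where the fingertips really are.

```bash
cat > fit.py <<'E'
from h import *
def board(f,zlo=30,zhi=46):
    im,d,K,T=load(f);P=pts(f);hsv=cv2.cvtColor(im,cv2.COLOR_RGB2HSV)
    m=((hsv[...,1]>120)&(hsv[...,0]<16)&(P[...,2]>zlo)&(P[...,2]<zhi)&(P[...,0]>420)).astype(np.uint8)
    m=cv2.morphologyEx(m,cv2.MORPH_CLOSE,np.ones((5,5)))
    n,l,st,ce=cv2.connectedComponentsWithStats(m)
    i=1+np.argmax(st[1:,4]); c=max(cv2.findContours((l==i).astype(np.uint8),0,cv2.CHAIN_APPROX_NONE)[0],key=len)[:,0]
    W=np.array([ray(f,u,v,40)[:2] for u,v in c],np.float32)
    return cv2.minAreaRect(W),W
E
python3 - <<'E'
from fit import *
im,d,K,T=load('w1'); P=pts('w1')
# fence face upper edge: last row with z>55
E=[]
for u in list(range(62,185,3))+list(range(235,275,3))+list(range(305,370,3))+list(range(385,560,3)):
    z=P[90:110,u,2]; k=np.nonzero(z>55)[0]
    if len(k) : E.append(ray('w1',u,90+k.max()+.5,63)[:2])
E=np.float32(E); l=cv2.fitLine(E,cv2.DIST_HUBER,0,.01,.01).ravel(); print('fence face',l, 'yaw',np.arctan2(l[0],-l[1]) if l[1]<0 else np.arctan2(-l[0],l[1]))
r,W=board('w1'); print(r,cv2.boxPoints(r).round(1).tolist())
for v in (105,115,121):
    print(v,[(u,P[v,u].round(0).tolist()) for u in range(186,210,1)])
for v in range(238,262,4): print(v,[(u,P[v,u].round(0).tolist()) for u in (215,222,228,406,412,418)])
E
```

```text
fence face [ 6.4143889e-02 -9.9794066e-01  6.3716644e+02  3.5676856e+00] yaw 0.06418796
((552.1851196289062, -89.3592529296875), (80.94837951660156, 299.8773498535156), 9.327384948730469) [[487.8999938964844, 52.0], [536.5, -243.89999389648438], [616.4000244140625, -230.8000030517578], [567.7999877929688, 65.19999694824219]]
105 [(186, [618.0, 220.0, 20.0]), (187, [618.0, 219.0, 18.0]), (188, [618.0, 218.0, 19.0]), (189, [618.0, 172.0, 124.0]), (190, [618.0, 171.0, 124.0]), (191, [618.0, 170.0, 124.0]), (192, [618.0, 169.0, 124.0]), (193, [618.0, 167.0, 124.0]), (194, [618.0, 167.0, 123.0]), (195, [618.0, 166.0, 124.0]), (196, [618.0, 164.0, 124.0]), (197, [618.0, 164.0, 123.0]), (198, [618.0, 163.0, 122.0]), (199, [618.0, 162.0, 123.0]), (200, [618.0, 161.0, 123.0]), (201, [619.0, 160.0, 121.0]), (202, [619.0, 160.0, 118.0]), (203, [619.0, 161.0, 114.0]), (204, [619.0, 160.0, 112.0]), (205, [619.0, 161.0, 109.0]), (206, [619.0, 161.0, 105.0]), (207, [619.0, 160.0, 103.0]), (208, [619.0, 160.0, 100.0]), (209, [620.0, 188.0, 19.0])]
115 [(186, [604.0, 221.0, 19.0]), (187, [605.0, 220.
[... 1780 characters left out ...]
29.0]), (222, [557.0, 75.0, 327.0]), (228, [553.0, 74.0, 320.0]), (406, [415.0, -124.0, 0.0]), (412, [562.0, -11.0, 326.0]), (418, [563.0, -12.0, 329.0])]
250 [(215, [557.0, 76.0, 333.0]), (222, [555.0, 75.0, 328.0]), (228, [551.0, 74.0, 320.0]), (406, [556.0, -11.0, 319.0]), (412, [560.0, -11.0, 327.0]), (418, [563.0, -11.0, 333.0])]
254 [(215, [557.0, 75.0, 336.0]), (222, [554.0, 74.0, 329.0]), (228, [549.0, 74.0, 321.0]), (406, [554.0, -11.0, 320.0]), (412, [558.0, -12.0, 326.0]), (418, [561.0, -11.0, 334.0])]
258 [(215, [556.0, 74.0, 338.0]), (222, [552.0, 74.0, 329.0]), (228, [548.0, 74.0, 321.0]), (406, [552.0, -12.0, 319.0]), (412, [556.0, -11.0, 327.0]), (418, [560.0, -11.0, 335.0])]
```

```bash
python3 -m pendant '[[[0.415,-0.87,0.2],[0,0,0],1],[[0.415,-0.87,0.5],[0,0,0],1],[[0.415,-0.87,0.9],[0,0,0],1],[[0.415,-0.87,0.9],[0,0,0],1],[[0.415,-0.87,0.9],[0,0,0],1]]' 60
python3 -m pendant '[[[0,0,0],[0,0,0],1],[[0,0,0],[0,0,0],1],[[0,0,0],[0,0,0],1],[[0,0,0],[0,0,0],1],[[0,0,0],[0,0,0],1]]'
python3 -c "
from h import *
snap('wrist','w2'); print(ctrl.state()['tcp_pos'])"
```

```text
clock: 2.28
tcp_pos: [603.2, 161.1, 183.8]
ee_rot: [[0.998, 0.055, 0.0], [0.055, -0.998, -0.0], [0.0, 0.0, -1.0]]
ft_force: [0.4, 0.5, -0.4]
finger_gap: 25.8
clock: 2.7
tcp_pos: [603.9, 159.6, 188.6]
ee_rot: [[0.999, 0.054, 0.005], [0.054, -0.999, 0.001], [0.005, -0.001, -1.0]]
ft_force: [0.1, -0.6, -0.6]
finger_gap: 0.3
[603.82723079 159.73200792 188.22851627]
```

View pics/w2.png

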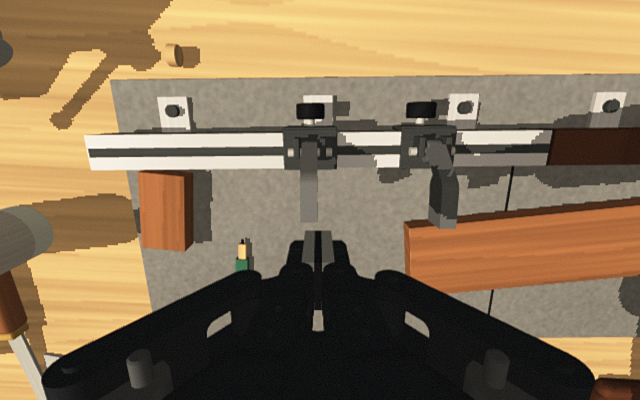

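The shut fingers are at u≈317, and the far arm's foot end is at u 300–317, row 221, so I need to shift a few mm left. I'll measure it.

Run:
```python
from fit import *
P=pts('w2')
for v in (190,205,216): print(v,[(u,P[v,u].round(0).tolist()) for u in range(296,322,2)])
print([(v,P[v,308].round(0).tolist()) for v in range(150,228,5)])
for v in (234,245,255): print(v,[(u,P[v,u].round(0).tolist()) for u in range(298,336,5)])
```

```text
190 [(296, [594.0, 181.0, 20.0]), (298, [594.0, 179.0, 18.0]), (300, [620.0, 172.0, 122.0]), (302, [620.0, 171.0, 122.0]), (304, [nan, nan, nan]), (306, [621.0, 168.0, 124.0]), (308, [621.0, 167.0, 123.0]), (310, [621.0, 165.0, 123.0]), (312, [621.0, 164.0, 122.0]), (314, [621.0, 163.0, 122.0]), (316, [622.0, 161.0, 124.0]), (318, [596.0, 158.0, 19.0]), (320, [596.0, 156.0, 19.0])]
205 [(296, [578.0, 181.0, 19.0]), (298, [577.0, 179.0, 18.0]), (300, [611.0, 172.0, 125.0]), (302, [610.0, 170.0, 125.0]), (304, [610.0, 169.0, 125.0]), (306, [611.0, 168.0, 125.0]), (308, [611.0, 166.0, 126.0]), (310, [611.0, 165.0, 126.0]), (312, [611.0, 163.0, 124.0]), (314, [611.0, 162.0, 125.0]), (316, [611.0, 161.0, 125.0]), (318, [579.0, 157.0, 19.0]), (320, [579.0, 155.0, 19.0])]
216 [(296, [565.0, 181.0, 18.0]), (298, [565.0, 178.0, 18.0]), (300, [603.0, 171.0, 127.0]), (302, [603.0, 170.0, 127.0]), (304, [603.0, 169.0, 127.0]), (306, [603.0, 167.0, 127.0]), (308, [603.0, 166.0, 127.0]), (310, [604.0, 164.0, 128.0]), (312, [604.0, 163.0, 128.0]), (314, [604.0, 162.0, 127.0]), (316, [603.0, 160.0, 
[... 577 characters left out ...]
), (303, [545.0, 172.0, 18.0]), (308, [614.0, 165.0, 184.0]), (313, [615.0, 162.0, 186.0]), (318, [615.0, 160.0, 185.0]), (323, [614.0, 157.0, 184.0]), (328, [615.0, 155.0, 184.0]), (333, [546.0, 139.0, 18.0])]
245 [(298, [610.0, 169.0, 189.0]), (303, [614.0, 166.0, 198.0]), (308, [614.0, 164.0, 197.0]), (313, [614.0, 162.0, 197.0]), (318, [615.0, 160.0, 198.0]), (323, [615.0, 157.0, 198.0]), (328, [615.0, 155.0, 198.0]), (333, [611.0, 152.0, 189.0])]
255 [(298, [610.0, 168.0, 199.0]), (303, [614.0, 166.0, 207.0]), (308, [614.0, 164.0, 207.0]), (313, [614.0, 162.0, 207.0]), (318, [615.0, 160.0, 208.0]), (323, [615.0, 158.0, 207.0]), (328, [615.0, 155.0, 207.0]), (333, [615.0, 153.0, 207.0])]
```

```bash
python3 -m pendant '[[[0,-0.04,0.05],[0,0,0],1],[[0,-0.04,0.1],[0,0,0],1],[[0,-0.04,0.15],[0,0,0],1],[[0,-0.04,0.2],[0,0,0],1],[[0,-0.04,0.22],[0,0,0],1]]'
python3 -m pendant '[[[0,0,0.03],[0,0,0],1],[[0,0,0.06],[0,0,0],1],[[0,0,0.09],[0,0,0],1],[[0,0,0.12],[0,0,0],1],[[0,0,0.15],[0,0,0],1]]'
```

```text
clock: 3.17
tcp_pos: [601.9, 166.5, 149.7]
ee_rot: [[0.998, 0.055, -0.003], [0.055, -0.998, -0.001], [-0.003, 0.001, -1.0]]
ft_force: [-0.9, -0.3, -0.0]
finger_gap: -0.0
clock: 3.58
tcp_pos: [602.9, 166.7, 129.8]
ee_rot: [[0.998, 0.055, 0.001], [0.055, -0.998, 0.0], [0.001, -0.0, -1.0]]
ft_force: [0.2, 0.0, 0.7]
finger_gap: -0.0
```

```bash
python3 -m pendant '[[[0,0,0.03],[0,0,0],1],[[0,0,0.07],[0,0,0],1],[[0,0,0.1],[0,0,0],1],[[0,0,0.13],[0,0,0],1],[[0,0,0.16],[0,0,0],1]]'
python3 -m pendant '[[[0,0,0.03],[0,0,0],1],[[0,0,0.06],[0,0,0],1],[[0,0,0.09],[0,0,0],1],[[0,0,0.11],[0,0,0],1],[[0,0,0.13],[0,0,0],1]]'
```

```text
clock: 4.0
tcp_pos: [602.7, 166.6, 105.1]
ee_rot: [[0.998, 0.055, -0.0], [0.055, -0.998, -0.0], [-0.0, 0.0, -1.0]]
ft_force: [-1.0, -0.9, 1.7]
finger_gap: -0.1
clock: 4.42
tcp_pos: [602.6, 166.7, 85.8]
ee_rot: [[0.998, 0.055, -0.0], [0.055, -0.998, -0.0], [-0.0, 0.0, -1.0]]
ft_force: [-0.7, -0.2, 0.6]
finger_gap: 0.6
```

```bash
python3 -m pendant '[[[0,0,0.01],[0,0,0],1],[[0,0,0.02],[0,0,0],1],[[0,0,0.03],[0,0,0],1],[[0,0,0.035],[0,0,0],1],[[0,0,0.04],[0,0,0],1]]'
python3 -m pendant '[[[0,0,0.005],[0,0,0],1],[[0,0,0.01],[0,0,0],1],[[0,0,0.015],[0,0,0],1],[[0,0,0.02],[0,0,0],1],[[0,0,0.02],[0,0,0],1]]'
```

```text
clock: 4.83
tcp_pos: [602.8, 166.7, 80.3]
ee_rot: [[0.998, 0.055, 0.0], [0.055, -0.998, 0.0], [0.0, -0.0, -1.0]]
ft_force: [-0.5, -0.1, 1.0]
finger_gap: 0.1
clock: 5.25
tcp_pos: [602.6, 166.6, 77.1]
ee_rot: [[0.998, 0.055, -0.0], [0.055, -0.998, -0.0], [-0.0, 0.0, -1.0]]
ft_force: [0.2, 0.4, -0.1]
finger_gap: -0.0
```

```bash
python3 -c "
from h import *
snap('wrist','w3'); im,_,_=snap('side','s3')
cv2.imwrite('pics/s3c.png',cv2.resize(im[160:280,180:340],(800,600),interpolation=cv2.INTER_CUBIC)[:,:,::-1])"
```

```text
(no output)
```

View pics/w3.png

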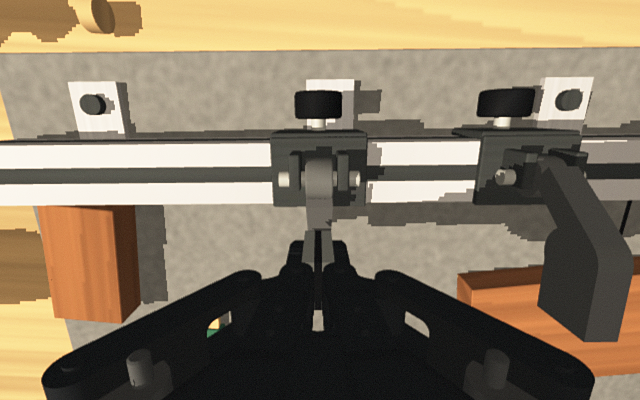

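View pics/s3c.png

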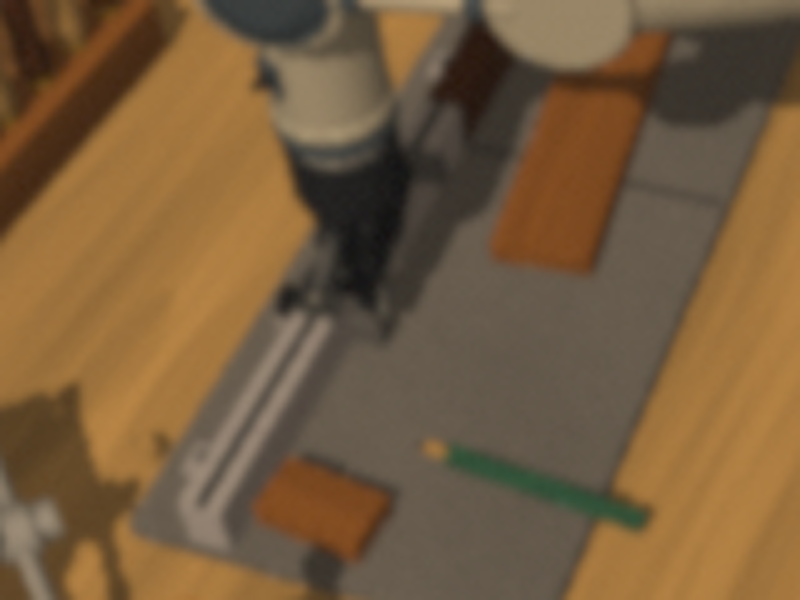

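w3 shows the far arm (u 305–333, rows 165–230) swung most of the way down, under the fingertip. I'll keep pressing until the end stop pushes back.

```bash
python3 -m pendant '[[[0,0,0.01],[0,0,0],1],[[0,0,0.02],[0,0,0],1],[[0,0,0.03],[0,0,0],1],[[0,0,0.035],[0,0,0],1],[[0,0,0.04],[0,0,0],1]]'
python3 -m pendant '[[[0,0,0.01],[0,0,0],1],[[0,0,0.015],[0,0,0],1],[[0,0,0.02],[0,0,0],1],[[0,0,0.025],[0,0,0],1],[[0,0,0.03],[0,0,0],1]]'
```

```text
clock: 5.77
tcp_pos: [602.8, 166.8, 75.1]
ee_rot: [[0.998, 0.055, 0.002], [0.055, -0.998, 0.0], [0.002, -0.0, -1.0]]
ft_force: [-10.3, -2.8, 20.2]
finger_gap: 0.2
clock: 6.18
tcp_pos: [602.9, 166.8, 74.7]
ee_rot: [[0.998, 0.055, 0.004], [0.055, -0.998, 0.001], [0.004, -0.0, -1.0]]
ft_force: [-18.3, -3.7, 35.5]
finger_gap: 0.2
```

```bash
python3 -m pendant '[[[0,0,-0.25],[0,0,0],1],[[0,0,-0.5],[0,0,0],1],[[0,0,-0.75],[0,0,0],1],[[0,0,-0.95],[0,0,0],1],[[0,0,-0.95],[0,0,0],1]]'
python3 -m pendant '[[[-0.15,0.2,0],[0,0,0],-1],[[-0.3,0.4,0],[0,0,0],-1],[[-0.48,0.6,0],[0,0,0],-1],[[-0.48,0.84,0],[0,0,0],-1],[[-0.48,0.84,0],[0,0,0],-1]]'
python3 -c "
from h import *
snap('wrist','w4')"
```

```text
clock: 6.6
tcp_pos: [605.0, 167.1, 218.5]
ee_rot: [[0.998, 0.055, 0.013], [0.055, -0.998, 0.003], [0.013, -0.002, -1.0]]
ft_force: [0.9, -0.1, 2.6]
finger_gap: 0.2
clock: 7.02
tcp_pos: [536.9, 31.8, 208.9]
ee_rot: [[0.999, 0.05, 0.0], [0.05, -0.999, -0.003], [0.0, 0.003, -1.0]]
ft_force: [0.7, 0.2, -0.5]
finger_gap: 60.7
```

View pics/w4.png

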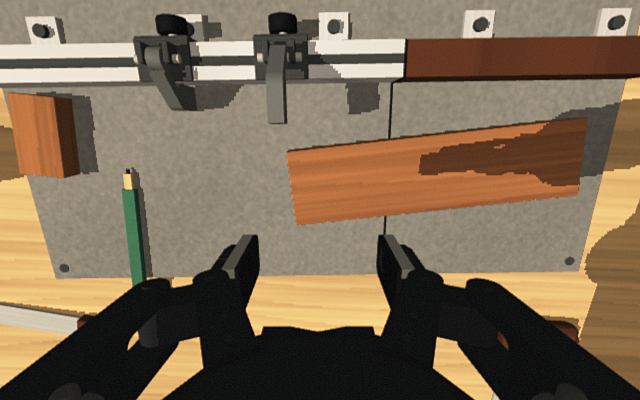

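w4 shows the far arm down (u 155–197, rows 50–110) and the near arm still up at (277,120). I'll check the height profile of the far arm.

Run:
```python
from fit import *
P=pts('w4')
for v in range(56,116,5): print(v,[(u,P[v,u].round(0).tolist()) for u in range(156,200,6)])
r,W=board('w4'); print(r,cv2.boxPoints(r).round(1).tolist())
```

```text
56 [(156, [642.0, 164.0, 86.0]), (162, [643.0, 162.0, 79.0]), (168, [643.0, 155.0, 84.0]), (174, [644.0, 153.0, 80.0]), (180, [644.0, 150.0, 75.0]), (186, [646.0, 148.0, 68.0]), (192, [647.0, 144.0, 65.0]), (198, [647.0, 139.0, 65.0])]
61 [(156, [639.0, 166.0, 83.0]), (162, [639.0, 162.0, 81.0]), (168, [639.0, 156.0, 84.0]), (174, [640.0, 154.0, 78.0]), (180, [641.0, 150.0, 75.0]), (186, [642.0, 148.0, 67.0]), (192, [643.0, 144.0, 64.0]), (198, [643.0, 139.0, 64.0])]
66 [(156, [635.0, 166.0, 83.0]), (162, [635.0, 162.0, 82.0]), (168, [637.0, 161.0, 74.0]), (174, [638.0, 159.0, 67.0]), (180, [638.0, 154.0, 68.0]), (186, [638.0, 149.0, 67.0]), (192, [639.0, 145.0, 63.0]), (198, [639.0, 140.0, 64.0])]
71 [(156, [631.0, 168.0, 81.0]), (162, [632.0, 163.0, 80.0]), (168, [633.0, 162.0, 73.0]), (174, [634.0, 159.0, 68.0]), (180, [634.0, 153.0, 69.0]), (186, [634.0, 149.0, 66.0]), (192, [635.0, 144.0, 66.0]), (198, [635.0, 140.0, 62.0])]
76 [(156, [628.0, 169.0, 80.0]), (162, [628.0, 164.0, 78.0]), (168, [629.0, 161.0, 75.0]), (174, [629.0, 159.0, 68.0]), (180, [630.0, 154.0, 68.0]), (186, [
[... 1273 characters left out ...]
604.0, 203.0, 18.0]), (162, [604.0, 197.0, 18.0]), (168, [605.0, 190.0, 20.0]), (174, [605.0, 165.0, 59.0]), (180, [605.0, 161.0, 56.0]), (186, [605.0, 160.0, 46.0]), (192, [606.0, 160.0, 32.0]), (198, [606.0, 159.0, 18.0])]
111 [(156, [599.0, 203.0, 18.0]), (162, [599.0, 198.0, 18.0]), (168, [600.0, 191.0, 17.0]), (174, [600.0, 184.0, 19.0]), (180, [600.0, 179.0, 17.0]), (186, [601.0, 172.0, 19.0]), (192, [601.0, 165.0, 20.0]), (198, [601.0, 159.0, 20.0])]
((552.03271484375, -89.46412658691406), (80.99030303955078, 300.0921325683594), 9.331075668334961) [[487.70001220703125, 52.0], [536.4000244140625, -244.10000610351562], [616.2999877929688, -231.0], [567.7000122070312, 65.19999694824219]]
```

The arm slopes at 45° with its foot hanging to z≈20, so the far stop is fully down. Its right side is at y≈160.5. Next I'll move in front of the board with the fingers open.

```bash
python3 -m pendant '[[[-0.15,0.2,0.1],[0,0,-0.009],-1],[[-0.3,0.4,0.2],[0,0,-0.009],-1],[[-0.5,0.6,0.3],[0,0,-0.009],-1],[[-0.5,0.82,0.4],[0,0,-0.009],-1],[[-0.5,0.82,0.4],[0,0,-0.009],-1]]'
python3 -m pendant '[[[0,0,0.2],[0,0,0],-1],[[0,0,0.4],[0,0,0],-1],[[0,0,0.6],[0,0,0],-1],[[0,0,0.6],[0,0,0],-1],[[0,0,0.6],[0,0,0],-1]]'
```

```text
clock: 7.48
tcp_pos: [467.5, -93.6, 145.5]
ee_rot: [[0.998, 0.065, -0.005], [0.065, -0.998, -0.001], [-0.005, 0.001, -1.0]]
ft_force: [0.5, 0.7, -0.7]
finger_gap: 85.2
clock: 7.9
tcp_pos: [468.9, -88.9, 57.9]
ee_rot: [[0.998, 0.07, -0.004], [0.07, -0.998, 0.001], [-0.004, -0.002, -1.0]]
ft_force: [-1.4, -0.2, 0.9]
finger_gap: 85.4
```

```bash
python3 -m pendant '[[[0,0,0.05],[0,0,0],-1],[[0,0,0.1],[0,0,0],-1],[[0,0,0.14],[0,0,0],-1],[[0,0,0.18],[0,0,0],-1],[[0,0,0.18],[0,0,0],-1]]'
python3 -m pendant '[[[0,0,0],[0,0,0],-1],[[0,0,0],[0,0,0],-1],[[0,0,0],[0,0,0],-1],[[0,0,0],[0,0,0],-1],[[0,0,0],[0,0,0],-1]]'
python3 -c "
from h import *
snap('wrist','w5')"
```

```text
clock: 8.32
tcp_pos: [469.2, -89.9, 31.3]
ee_rot: [[0.998, 0.069, -0.001], [0.069, -0.998, 0.0], [-0.001, -0.0, -1.0]]
ft_force: [-0.1, 0.1, -0.9]
finger_gap: 85.5
clock: 8.73
tcp_pos: [469.8, -90.1, 32.6]
ee_rot: [[0.998, 0.069, 0.001], [0.069, -0.998, -0.0], [0.001, 0.0, -1.0]]
ft_force: [0.2, 0.4, 0.6]
finger_gap: 85.2
```

View pics/w5.png

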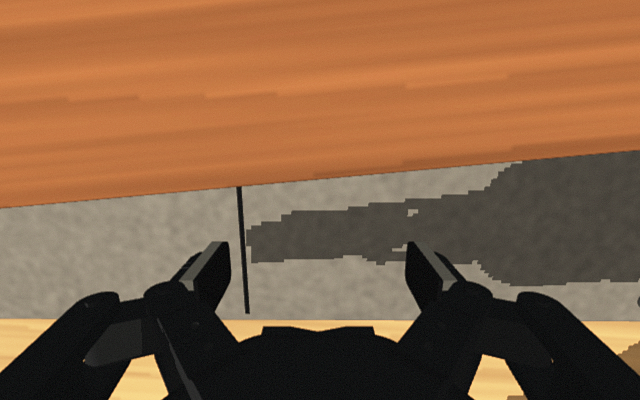

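w5 shows both open fingertips in front of the board's front edge, at (222,245) and (412,245). I'll lower slightly and push toward the fence.

```bash
python3 -m pendant '[[[0,0,0.03],[0,0,0],-1],[[0.03,0,0.055],[0,0,0],-1],[[0.06,0,0.055],[0,0,0],-1],[[0.09,0,0.055],[0,0,0],-1],[[0.12,0,0.055],[0,0,0],-1]]'
python3 -m pendant '[[[0.03,0,0],[0,0,0],-1],[[0.06,0,0],[0,0,0],-1],[[0.09,0,0],[0,0,0],-1],[[0.12,0,0],[0,0,0],-1],[[0.15,0,0],[0,0,0],-1]]'
python3 -m pendant '[[[0.03,0,0],[0,0,0],-1],[[0.06,0,0],[0,0,0],-1],[[0.09,0,0],[0,0,0],-1],[[0.12,0,0],[0,0,0],-1],[[0.15,0,0],[0,0,0],-1]]'
```

```text
clock: 9.2
tcp_pos: [488.1, -88.7, 23.9]
ee_rot: [[0.998, 0.069, -0.0], [0.069, -0.998, 0.0], [-0.0, -0.0, -1.0]]
ft_force: [0.7, -0.5, 0.0]
finger_gap: 85.3
clock: 9.62
tcp_pos: [510.3, -87.1, 24.0]
ee_rot: [[0.998, 0.069, -0.001], [0.069, -0.998, 0.0], [-0.001, -0.0, -1.0]]
ft_force: [-2.3, 0.8, 1.7]
finger_gap: 85.7
clock: 10.03
tcp_pos: [532.9, -85.8, 24.0]
ee_rot: [[0.998, 0.069, -0.0], [0.069, -0.998, -0.0], [-0.0, 0.0, -1.0]]
ft_force: [-2.7, -0.6, 1.6]
finger_gap: 85.3
```

```bash
python3 -m pendant '[[[0.02,0,0],[0,0,0],-1],[[0.04,0,0],[0,0,0],-1],[[0.06,0,0],[0,0,0],-1],[[0.08,0,0],[0,0,0],-1],[[0.1,0,0],[0,0,0],-1]]'
python3 -m pendant '[[[0.01,0,0],[0,0,0],-1],[[0.02,0,0],[0,0,0],-1],[[0.03,0,0],[0,0,0],-1],[[0.04,0,0],[0,0,0],-1],[[0.04,0,0],[0,0,0],-1]]'
```

```text
clock: 10.45
tcp_pos: [547.7, -84.6, 24.0]
ee_rot: [[0.998, 0.069, -0.0], [0.069, -0.998, -0.0], [-0.0, 0.0, -1.0]]
ft_force: [-2.9, -0.0, 1.2]
finger_gap: 85.5
clock: 10.87
tcp_pos: [552.0, -84.1, 24.0]
ee_rot: [[0.998, 0.068, -0.004], [0.068, -0.998, 0.0], [-0.004, -0.001, -1.0]]
ft_force: [-9.6, 0.4, 6.8]
finger_gap: 85.4
```

```bash
python3 -m pendant '[[[0.01,0,0],[0,0,0],-1],[[0.02,0,0],[0,0,0],-1],[[0.02,0,0],[0,0,0],-1],[[0.02,0,0],[0,0,0],-1],[[0.02,0,0],[0,0,0],-1]]'
python3 -m pendant '[[[-0.04,0,0],[0,0,0],-1],[[-0.1,0,0],[0,0,0],-1],[[-0.2,0,-0.1],[0,0,0],-1],[[-0.2,0,-0.3],[0,0,0],-1],[[-0.2,0,-0.6],[0,0,0],-1]]'
python3 -m pendant '[[[0,0,-0.3],[0,0,0],-1],[[0,0,-0.6],[0,0,0],-1],[[0,0,-0.8],[0,0,0],-1],[[0,0,-0.8],[0,0,0],-1],[[0,0,-0.8],[0,0,0],-1]]'
python3 - <<'E'
from fit import *
snap('wrist','w6'); r,W=board('w6'); print(r,cv2.boxPoints(r).round(1).tolist())
E
```

```text
clock: 11.28
tcp_pos: [552.1, -84.1, 23.9]
ee_rot: [[0.998, 0.067, -0.011], [0.067, -0.998, 0.0], [-0.011, -0.001, -1.0]]
ft_force: [-25.0, 1.9, 14.1]
finger_gap: 85.2
clock: 11.7
tcp_pos: [523.8, -85.5, 107.3]
ee_rot: [[0.998, 0.069, -0.007], [0.069, -0.998, 0.002], [-0.007, -0.002, -1.0]]
ft_force: [0.3, -0.3, -0.6]
finger_gap: 85.3
clock: 12.12
tcp_pos: [527.8, -86.3, 234.3]
ee_rot: [[0.998, 0.069, 0.008], [0.069, -0.998, -0.001], [0.008, 0.002, -1.0]]
ft_force: [0.5, 0.8, -0.8]
finger_gap: 85.4
((605.3303833007812, -112.00216674804688), (81.06549072265625, 344.41326904296875), 3.7132744789123535) [[553.7000122070312, 57.20000076293945], [576.0, -286.5], [656.9000244140625, -281.20001220703125], [634.5999755859375, 62.5]]
```

View pics/w6.png

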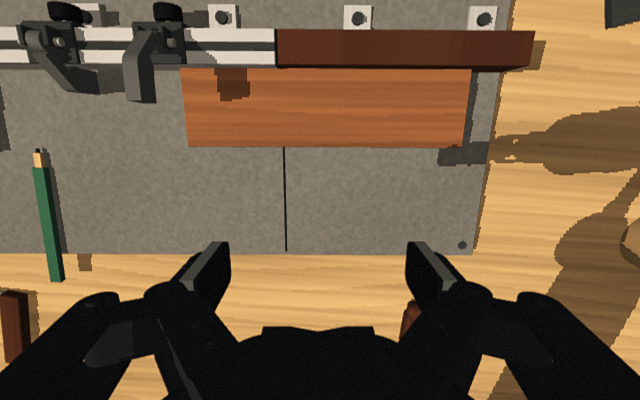

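w6 shows the board flush with the fence: its rear edge is along row 68 from u 181 to 470, and its front edge along row 147 from u 188 to 463. Both other stops and the pencil are undisturbed.

Run:
```python
from fit import *
for p in [(188,147),(463,146),(181,68),(471,70)]: print(p,ray('w6',*p,40).round(1))
P=pts('w6')
for u in (200,300,400,450):
  k=[v for v in range(100,170) if P[v,u,2]>33]; print(u,max(k),ray('w6',u,max(k)+.5,40).round(1))
for v in (90,120,140):
  k=[u for u in range(400,500) if P[v,u,2]>33]; k2=[u for u in range(170,300) if 33<P[v,u,2]<50]; print(v,ray('w6',max(k)+.5,v,40).round(1),ray('w6',min(k2)-.5,v,40).round(1))
```

```text
(188, 147) [552.3  56.9  40. ]
(463, 146) [ 574.5 -243.6   40. ]
(181, 68) [632.4  60.6  40. ]
(471, 70) [ 651.5 -236.5   40. ]
200 145 [554.8  43.8  40. ]
300 146 [561.4 -65.4  40. ]
400 146 [ 569.1 -174.7   40. ]
450 147 [ 571.9 -229.7   40. ]
90 [ 632.2 -237.9   40. ] [611.1  61.1  40. ]
120 [ 601.9 -239.8   40. ] [580.8  59.4  40. ]
140 [ 580.8 -241.8   40. ] [559.8  58.2  40. ]
```

```bash
python3 -m pendant '[[[0.12,0.25,0],[0,0,0.003],1],[[0.25,0.5,0],[0,0,0.003],1],[[0.37,0.75,0],[0,0,0.003],1],[[0.5,0.95,0],[0,0,0.003],1],[[0.5,0.95,0],[0,0,0.003],1]]'
python3 -m pendant '[[[0,0.15,0.2],[0,0,0],1],[[0,0.32,0.4],[0,0,0],1],[[0,0.32,0.6],[0,0,0],1],[[0,0.32,0.8],[0,0,0],1],[[0,0.32,0.8],[0,0,0],1]]'
python3 -c "
from h import *
snap('wrist','w7')"
```

```text
clock: 12.58
tcp_pos: [612.2, -228.1, 222.7]
ee_rot: [[0.998, 0.06, -0.008], [0.06, -0.998, 0.002], [-0.008, -0.002, -1.0]]
ft_force: [0.4, -1.2, -0.9]
finger_gap: 25.5
clock: 13.0
tcp_pos: [610.0, -269.2, 99.2]
ee_rot: [[0.998, 0.064, -0.015], [0.064, -0.998, 0.008], [-0.014, -0.009, -1.0]]
ft_force: [0.3, 0.5, -1.3]
finger_gap: -0.0
```

View pics/w7.png

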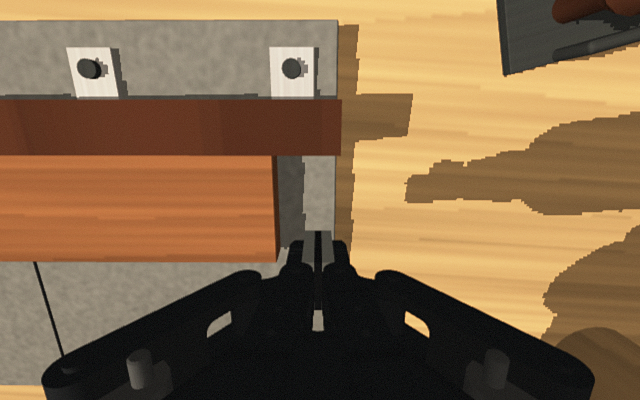

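w7 shows the shut fingers at u≈317, to the right of the board's end at u≈277. I'll descend.

```bash
python3 -m pendant '[[[0.02,0,0.1],[0,0,0],1],[[0.02,0,0.2],[0,0,0],1],[[0.02,0,0.3],[0,0,0],1],[[0.02,0,0.38],[0,0,0],1],[[0.02,0,0.38],[0,0,0],1]]'
python3 -m pendant '[[[0,0,0],[0,0,0],1],[[0,0,0],[0,0,0],1],[[0,0,0],[0,0,0],1],[[0,0,0],[0,0,0],1],[[0,0,0],[0,0,0],1]]'
```

```text
clock: 13.47
tcp_pos: [616.8, -270.0, 51.7]
ee_rot: [[0.998, 0.065, -0.002], [0.065, -0.998, 0.001], [-0.002, -0.001, -1.0]]
ft_force: [-0.3, 0.1, -0.5]
finger_gap: 0.3
clock: 13.88
tcp_pos: [617.7, -271.0, 54.7]
ee_rot: [[0.998, 0.064, 0.001], [0.064, -0.998, -0.001], [0.001, 0.001, -1.0]]
ft_force: [0.4, -0.5, 0.7]
finger_gap: -0.1
```

```bash
python3 -m pendant '[[[0,0,0.03],[0,0,0],1],[[0,0,0.06],[0,0,0],1],[[0,0,0.1],[0,0,0],1],[[0,-0.04,0.105],[0,0,0],1],[[0,-0.08,0.105],[0,0,0],1]]'
python3 -m pendant '[[[0,-0.03,0],[0,0,0],1],[[0,-0.06,0],[0,0,0],1],[[0.002,-0.09,0],[0,0,0],1],[[0.004,-0.12,0],[0,0,0],1],[[0.006,-0.15,0],[0,0,0],1]]'
python3 -m pendant '[[[0,-0.03,0],[0,0,0],1],[[0.002,-0.06,0],[0,0,0],1],[[0.003,-0.09,0],[0,0,0],1],[[0.004,-0.12,0],[0,0,0],1],[[0.006,-0.15,0],[0,0,0],1]]'
```

```text
clock: 14.3
tcp_pos: [615.7, -258.2, 36.4]
ee_rot: [[0.998, 0.064, -0.002], [0.064, -0.998, 0.001], [-0.002, -0.001, -1.0]]
ft_force: [-0.9, -0.3, -0.9]
finger_gap: -0.1
clock: 14.72
tcp_pos: [615.6, -236.5, 38.1]
ee_rot: [[0.998, 0.064, -0.001], [0.064, -0.998, -0.001], [-0.001, 0.001, -1.0]]
ft_force: [-3.0, -4.5, 0.3]
finger_gap: 0.3
clock: 15.13
tcp_pos: [615.3, -213.5, 38.1]
ee_rot: [[0.998, 0.064, 0.0], [0.064, -0.998, -0.0], [0.0, 0.0, -1.0]]
ft_force: [-2.1, -4.3, 1.0]
finger_gap: -0.3
```

```bash
python3 -m pendant '[[[0,-0.03,0],[0,0,0],1],[[0.001,-0.06,0],[0,0,0],1],[[0.002,-0.09,0],[0,0,0],1],[[0.003,-0.12,0],[0,0,0],1],[[0.004,-0.15,0],[0,0,0],1]]'
python3 -m pendant '[[[0,-0.03,0],[0,0,0],1],[[0.001,-0.06,0],[0,0,0],1],[[0.002,-0.09,0],[0,0,0],1],[[0.003,-0.12,0],[0,0,0],1],[[0.004,-0.14,0],[0,0,0],1]]'
python3 -c "
from h import *
snap('wrist','w8')"
```

```text
clock: 15.55
tcp_pos: [614.4, -191.0, 38.0]
ee_rot: [[0.998, 0.064, -0.0], [0.064, -0.998, -0.0], [-0.0, 0.0, -1.0]]
ft_force: [-1.9, -5.1, 1.7]
finger_gap: -0.0
clock: 15.97
tcp_pos: [613.7, -169.7, 38.0]
ee_rot: [[0.998, 0.065, -0.0], [0.065, -0.998, 0.0], [-0.0, -0.0, -1.0]]
ft_force: [-3.0, -4.3, 0.9]
finger_gap: -0.3
```

View pics/w8.png

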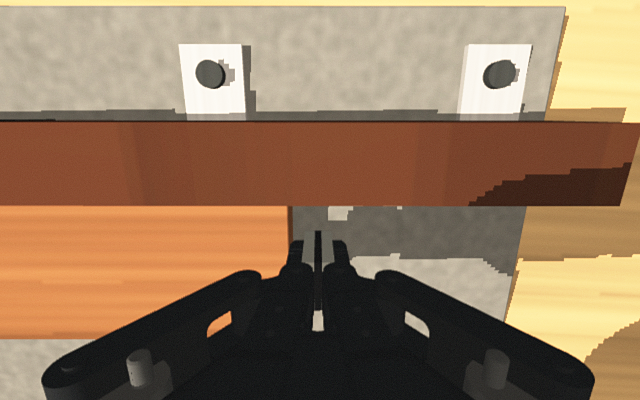

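w8 shows the fingertips against the board's end at u≈292, with the board still flush to the fence along row 206. I'll make the final approach slowly.

```bash
python3 -m pendant '[[[0,-0.02,0],[0,0,0],1],[[0.001,-0.04,0],[0,0,0],1],[[0.001,-0.06,0],[0,0,0],1],[[0.002,-0.08,0],[0,0,0],1],[[0.002,-0.09,0],[0,0,0],1]]'
python3 -m pendant '[[[0,-0.01,0],[0,0,0],1],[[0.0,-0.02,0],[0,0,0],1],[[0.001,-0.03,0],[0,0,0],1],[[0.001,-0.035,0],[0,0,0],1],[[0.001,-0.035,0],[0,0,0],1]]'
```

```text
clock: 16.43
tcp_pos: [613.1, -156.5, 38.0]
ee_rot: [[0.998, 0.064, -0.0], [0.064, -0.998, 0.0], [-0.0, -0.0, -1.0]]
ft_force: [-1.1, -4.6, 0.8]
finger_gap: 0.3
clock: 16.85
tcp_pos: [612.9, -153.4, 38.0]
ee_rot: [[0.998, 0.063, 0.0], [0.063, -0.998, -0.003], [-0.0, 0.003, -1.0]]
ft_force: [-1.8, -9.3, -0.4]
finger_gap: -0.1
```

```bash
python3 -m pendant '[[[0,-0.005,0],[0,0,0],1],[[0,-0.01,0],[0,0,0],1],[[0,-0.015,0],[0,0,0],1],[[0,-0.015,0],[0,0,0],1],[[0,-0.015,0],[0,0,0],1]]'
```

```text
clock: 17.27
tcp_pos: [612.9, -153.1, 38.1]
ee_rot: [[0.998, 0.062, 0.001], [0.062, -0.998, -0.006], [0.0, 0.006, -1.0]]
ft_force: [-0.9, -15.4, -1.4]
finger_gap: 0.4
```

```bash
python3 -m pendant '[[[0,0.04,0],[0,0,0],1],[[0,0.15,0],[0,0,0],1],[[0,0.2,-0.2],[0,0,0],1],[[0,0.2,-0.4],[0,0,0],1],[[0,0.2,-0.6],[0,0,0],1]]'
python3 -m pendant '[[[-0.1,-0.2,-0.2],[0,0,0],-1],[[-0.2,-0.4,-0.4],[0,0,0],-1],[[-0.3,-0.6,-0.6],[0,0,0],-1],[[-0.4,-0.8,-0.6],[0,0,0],-1],[[-0.5,-0.95,-0.6],[0,0,0],-1]]'
python3 -m pendant '[[[-0.05,-0.25,0],[0,0,0],-1],[[-0.1,-0.5,0],[0,0,0],-1],[[-0.1,-0.5,0],[0,0,0],-1],[[-0.1,-0.5,0],[0,0,0],-1],[[-0.1,-0.5,0],[0,0,0],-1]]'
python3 -c "
from h import *
snap('wrist','w9')"
```

```text
clock: 17.68
tcp_pos: [614.8, -179.5, 128.2]
ee_rot: [[0.998, 0.064, -0.001], [0.064, -0.998, 0.002], [-0.001, -0.002, -1.0]]
ft_force: [0.5, 0.1, 0.5]
finger_gap: -0.2
clock: 18.1
tcp_pos: [531.2, -39.4, 222.3]
ee_rot: [[0.998, 0.066, 0.007], [0.066, -0.998, 0.002], [0.007, -0.001, -1.0]]
ft_force: [-0.9, 0.3, 0.9]
finger_gap: 60.5
clock: 18.52
tcp_pos: [511.4, 32.0, 218.1]
ee_rot: [[0.998, 0.066, 0.001], [0.066, -0.998, 0.0], [0.001, -0.0, -1.0]]
ft_force: [0.3, -0.2, -1.3]
finger_gap: 85.4
```

View pics/w9.png

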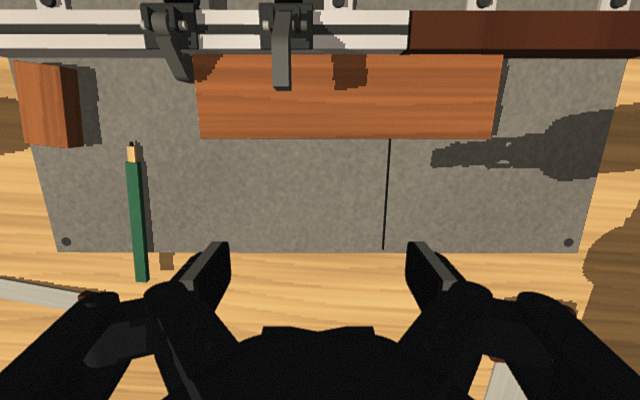

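w9 shows the board flush (rear edge on row 55, front edge on row 138) with its left end at u≈196, meeting the stop foot at (193,80). I'll check the gap numerically.

Run:
```python
from fit import *
im,d,K,T=load('w9');P=pts('w9')
cv2.imwrite('pics/w9c.png',cv2.resize(im[0:150,130:330],(800,600),interpolation=cv2.INTER_CUBIC)[:,:,::-1])
F=[]
for u in range(215,485,6):
  k=[v for v in range(110,160) if P[v,u,2]>30]; F.append(ray('w9',u,max(k)+.5,40)[:2])
F=np.float32(F); l=cv2.fitLine(F,cv2.DIST_HUBER,0,.01,.01).ravel(); l=l if l[1]>0 else np.r_[-l[:2],l[2:]]
print('front edge yaw',np.arctan2(-l[0],l[1]),l)
n=np.array([.9979,.0642]); print('fence-front dist',n@np.array([637.17,3.57])-n@F.mean(0), [(round(float(n@np.array([637.17,3.57])-n@f),1)) for f in F[[0,10,20,30,40]]])
h=np.array([-.0642,.9979]); 
for v in (90,105,120,132):
  k2=[u for u in range(180,300) if 33<P[v,u,2]<46]; k=[u for u in range(400,520) if P[v,u,2]>30]
  print(v,'left jigy',h@ray('w9',min(k2)-.5,v,40)[:2],'right',h@ray('w9',max(k)+.5,v,40)[:2])
print('stop', h@np.array([615,160.5]))
for v in (62,68,74): print([(u,P[v,u].round(0).tolist(),round(float(h@P[v,u,:2]),1)) for u in range(178,204,3)])
```

```text
front edge yaw 0.061205104 [-6.1166897e-02  9.9812758e-01  5.5721002e+02  4.2311602e+00]
fence-front dist 79.74973743554301 [79.5, 79.4, 80.3, 80.1, 80.0]
90 left jigy 120.81418004732762 right -179.1910906043418
105 left jigy 120.35562461497742 right -179.52254139173277
120 left jigy 120.90109451533327 right -179.86268838082464
132 left jigy 120.11568475232981 right -179.7305362308403
stop 120.67995
[(178, [615.0, 162.0, 67.0], 122.2), (181, [615.0, 160.0, 65.0], 120.5), (184, [616.0, 161.0, 58.0], 120.8), (187, [617.0, 160.0, 53.0], 120.1), (190, [619.0, 161.0, 45.0], 120.5), (193, [619.0, 159.0, 40.0], 119.4), (196, [619.0, 156.0, 41.0], 116.1), (199, [620.0, 154.0, 38.0], 114.3), (202, [620.0, 150.0, 41.0], 110.4)]
[(178, [610.0, 164.0, 63.0], 124.3), (181, [611.0, 162.0, 62.0], 122.4), (184, [611.0, 160.0, 60.0], 120.5), (187, [612.0, 160.0, 53.0], 120.4), (190, [613.0, 160.0, 46.0], 120.4), (193, [614.0, 160.0, 40.0], 119.9), (196, [614.0, 157.0, 39.0], 117.4), (199, [614.0, 153.0, 42.0], 113.7), (202, [614.0, 151.0, 41.0], 111.0)]
[(178, [606.0, 167.0, 58.0], 127.4), (181, [606.0, 164.0, 58.0], 124.6), (184, [606.0, 162.0, 56.0], 122.5), (187, [607.0, 160.0, 55.0], 120.4), (190, [608.0, 160.0, 47.0], 120.7), (193, [609.0, 160.0, 40.0], 120.7), (196, [609.0, 157.0, 41.0], 117.2), (199, [609.0, 154.0, 42.0], 114.1), (202, [609.0, 151.0, 40.0], 111.7)]
```

View pics/w9c.png

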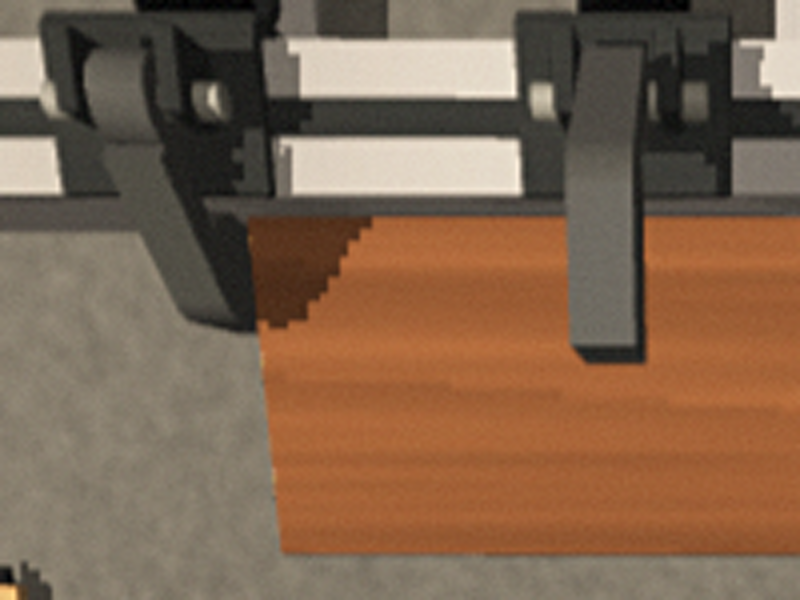

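The left end is within about 0.5 mm of the stop, and the front edge is parallel to the fence within 0.003 rad at 79.5–80.3 mm, for an 80 mm board. I'll do one gentle two-finger press against the fence to remove any residual yaw from the end push.

```bash
python3 -m pendant '[[[0.05,0.2,0.1],[0,0,0],-1],[[0.05,0.4,0.3],[0,0,0],-1],[[0.05,0.62,0.5],[0,0,0],-1],[[0.05,0.62,0.7],[0,0,0],-1],[[0.05,0.62,0.9],[0,0,0],-1]]'
python3 -m pendant '[[[0,0,0],[0,0,0],-1],[[0,0,0],[0,0,0],-1],[[0,0,0],[0,0,0],-1],[[0,0,0],[0,0,0],-1],[[0,0,0],[0,0,0],-1]]'
```

```text
clock: 18.98
tcp_pos: [524.4, -63.9, 81.1]
ee_rot: [[0.998, 0.059, -0.0], [0.059, -0.998, -0.0], [-0.0, 0.0, -1.0]]
ft_force: [0.4, -0.1, -0.4]
finger_gap: 85.5
clock: 19.4
tcp_pos: [525.9, -60.4, 85.7]
ee_rot: [[0.998, 0.065, 0.004], [0.065, -0.998, -0.001], [0.004, 0.001, -1.0]]
ft_force: [-0.9, -0.6, 0.1]
finger_gap: 85.2
```

```bash
python3 -m pendant '[[[0,0,0.1],[0,0,0],-1],[[0,0,0.2],[0,0,0],-1],[[0,0,0.3],[0,0,0],-1],[[0,0,0.4],[0,0,0],-1],[[0,0,0.405],[0,0,0],-1]]'
python3 -m pendant '[[[0.02,0,0],[0,0,0],-1],[[0.05,0,0],[0,0,0],-1],[[0.08,0,0],[0,0,0],-1],[[0.11,0,0],[0,0,0],-1],[[0.13,0,0],[0,0,0],-1]]'
```

```text
clock: 19.82
tcp_pos: [523.5, -59.8, 20.5]
ee_rot: [[0.998, 0.065, -0.003], [0.065, -0.998, 0.001], [-0.003, -0.001, -1.0]]
ft_force: [-0.5, -0.1, -0.8]
finger_gap: 85.4
clock: 20.23
tcp_pos: [545.2, -59.1, 23.3]
ee_rot: [[0.998, 0.065, 0.002], [0.065, -0.998, -0.0], [0.002, 0.0, -1.0]]
ft_force: [-0.2, 0.5, 0.6]
finger_gap: 85.2
```

```bash
python3 -m pendant '[[[0.01,0,0],[0,0,0],-1],[[0.02,0,0],[0,0,0],-1],[[0.03,0,0],[0,0,0],-1],[[0.04,0,0],[0,0,0],-1],[[0.045,0,0],[0,0,0],-1]]'
python3 -m pendant '[[[0.005,0,0],[0,0,0],-1],[[0.01,0,0],[0,0,0],-1],[[0.01,0,0],[0,0,0],-1],[[0.01,0,0],[0,0,0],-1],[[0.01,0,0],[0,0,0],-1]]'
```

```text
clock: 20.65
tcp_pos: [550.4, -58.6, 22.1]
ee_rot: [[0.998, 0.064, -0.001], [0.064, -0.998, 0.0], [-0.001, -0.0, -1.0]]
ft_force: [-3.2, -0.2, 2.8]
finger_gap: 85.2
clock: 21.07
tcp_pos: [550.4, -58.6, 22.1]
ee_rot: [[0.998, 0.064, -0.004], [0.064, -0.998, -0.0], [-0.004, -0.0, -1.0]]
ft_force: [-9.4, 0.1, 5.0]
finger_gap: 85.4
```

```bash
python3 -m pendant '[[[-0.04,0,0],[0,0,0],-1],[[-0.15,0,0],[0,0,0],-1],[[-0.25,0,-0.1],[0,0,0],-1],[[-0.25,0,-0.3],[0,0,0],-1],[[-0.25,0,-0.55],[0,0,0],-1]]'
python3 -m pendant '[[[0,-0.2,-0.2],[0,0,0],-1],[[0,-0.4,-0.4],[0,0,0],-1],[[0,-0.6,-0.7],[0,0,0],-1],[[0,-0.6,-0.8],[0,0,0],-1],[[0,-0.6,-0.8],[0,0,0],-1]]'
python3 -m pendant '[[[0,0,0],[0,0,0],-1],[[0,0,0],[0,0,0],-1],[[0,0,0],[0,0,0],-1],[[0,0,0],[0,0,0],-1],[[0,0,0],[0,0,0],-1]]'
python3 - <<'E'
from fit import *
snap('wrist','w10');snap('scene','sc10');f='w10'
im,d,K,T=load(f);P=pts(f);print(ctrl.state()['tcp_pos'])
n=np.array([.9979,.0642]);h=np.array([-.0642,.9979]);F=[]
for u in range(215,470,6):
  k=[v for v in range(60,200) if 30<P[v,u,2]<48]
  if k:F.append(ray(f,u,max(k)+.5,40)[:2])
F=np.float32(F); l=cv2.fitLine(F,cv2.DIST_HUBER,0,.01,.01).ravel(); print('yaw',np.arctan(-l[0]/l[1]),'dist',n@np.array([637.17,3.57])-F@n)
rows=[v for v in range(60,200,8)]
for v in rows:
  k2=[u for u in range(120,350) if 34<P[v,u,2]<46 and im[v,u,0]>im[v,u,2]*1.6]
  if len(k2)>30: print(v,'left',h@ray(f,min(k2)-.5,v,40)[:2])
E
```

```text
clock: 21.48
tcp_pos: [512.1, -60.6, 102.2]
ee_rot: [[0.998, 0.064, -0.006], [0.064, -0.998, 0.001], [-0.006, -0.002, -1.0]]
ft_force: [1.2, 0.1, -0.1]
finger_gap: 85.4
clock: 21.9
tcp_pos: [510.6, 30.9, 232.2]
ee_rot: [[0.998, 0.067, 0.012], [0.067, -0.998, 0.001], [0.012, 0.0, -1.0]]
ft_force: [0.1, 0.1, 0.9]
finger_gap: 85.4
clock: 22.32
tcp_pos: [508.5, 28.4, 223.2]
ee_rot: [[0.998, 0.064, -0.002], [0.064, -0.998, 0.0], [-0.002, -0.0, -1.0]]
ft_force: [0.8, 0.1, 0.0]
finger_gap: 85.1
[508.7320064   28.53921158 223.80442934]
yaw 0.06448825 dist [80.18494151 80.18341585 80.18189312 80.18037333 80.17885551 80.17734013
 80.1758272  80.1743172  80.17280917 80.17130359 80.16980046 80.16823935
 80.16674136 80.16524557 80.16369157 80.16220093 80.16071274 80.15916608
 80.15768291 80.15614115 80.15460185 80.15312596 80.15159163 80.15005975
 80.14853033 80.14706423 80.14553975 80.14401771 80.14249824 80.14098097
 80.1394664  80.13795428 80.13644461 80.13493714 80.13337146 80.13186913
 80.13036926 80.12887183 80.12731594 80.12582341 80.12427243 80.1227848
 80.12123871]
60 left 120.86264557145151
68 left 120.72369657084649
76 left 120.58285477239168
84 left 120.44008123460713
92 left 120.29533594041985
100 left 120.14857775976962
108 left 119.99976441064412
116 left 120.87717484361424
124 left 120.73142203227027
132 left 120.58358433811188
```

View pics/w10.png

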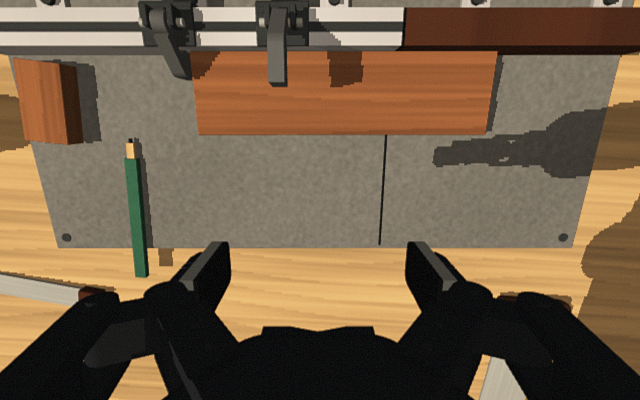

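View pics/sc10.png

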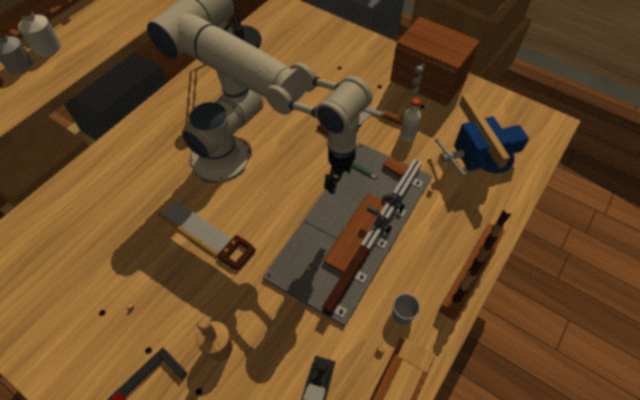

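In w10 the board is flush with the fence (rows 50–134) with its left end at the foot of the stop (192,75). The near arm is up at (277,85). sc10 shows the saw, mallet, bottle, offcut and pencil where they started, and the arm clear of everything. Handing in.

```bash
python3 -c "
from station import ctrl
print(ctrl.job_done(), ctrl.state()['clock'])"
```

```text
the job is handed in; nothing more can be done
the job is handed in; nothing more can be done
```

The board is set for sawing: the far stop is fully down, and the board lies flat against the fence with its end butted against that stop. I handed the job in at about 22 s of the 69 s allowed.

- **Far stop:** I pressed its raised arm down with the shut fingertips until it met its end stop (about 36 N upward). Afterwards the depth showed its 45° slope, with the foot hanging to about z = 20 mm.
- **Board:** I pushed it to the fence with both fingertips, then slid it about 99 mm along the fence by its right end. The force rose to 15 N with no more travel when it butted. I finished with a light press (9 N) against the fence.
- **Last checks:**
  - The board's yaw is 0.0645 rad against the fence's 0.0642.
  - Its front edge is 80.1–80.2 mm from the fence face, for an 80 mm board.
  - Its left end is at 120.0–120.9 mm along the fence, against 120.1–120.8 mm for the stop face, so any gap is below what I can measure (about 0.5 mm).
- **Other things:** The near stop is still up. The offcut, pencil, saw, mallet and glue bottle look unmoved in the pictures. I did not measure them again, and the arm partly hid the square and chisel in the last view.
- **Disagreements:** The blurry scene and side cameras differed by about 10 mm along y at the start, so I measured from the wrist camera. After the end push the board's yaw was 0.003 rad off the fence, and it was gone after the last press.

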